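# Refit the drain grid in the staining trough and stand the slide rack on it

### The arm

A 6-joint arm with a two-finger parallel gripper is mounted at the origin on the work surface. World frame = base frame: x ahead of the robot, y to its left, z up, the work surface at z = 0. Lengths are in mm, angles in rad, forces in N, time in s.
With the tool pointing down it reaches from about 350 to 975 mm from the base axis. Payload 7.1 kg.
Tool frame: the origin (TCP) lies at the very end of the fingers, on their centre line; the grasp point (between the pads) lies 19 mm behind it; y points along the fingers, x is the direction in which the jaws open and shut, and the axes are right-handed (so a half turn about y gives the same grasp; the last joint's range is limited). The gripper opens to 88 mm and grips with 3 to 60 N. Pads are 20 mm wide; open, the fingers measure 115 mm over their backs; the gripper's body (75 mm by 178 mm) begins 61 mm behind the grasp point.
Start: joints at [-1.221, 0.423, 1.63, -0, 1.089, -0.019], TCP at [225.327, -582.952, 222.675] pointing down, gripper open.
Joint ranges: [-3, 3], [-0.9, 2.11], [0.09, 2.58], [-1.31, 4.45], [0.11, 2.69], [-2.54, 2.54]. Speed limits (rad/s): [2.39, 2.39, 3.01, 3.14, 3.14, 3.14].

### API

Orientations are given as a rotation vector (axis times angle).
In Python, from workcell import ctrl gives the robot as it stands. The module is installed in compiled form; this text tells all that it offers.
- The arm moves only by the tool jog_arm, never from a script. Its argument "steps" is a list of rows, each an object with "turn": the turn, a rotation vector about the world's x, y, z scaled (see below), a list of three; "dp": the shift along the world's x, y, z scaled (see below), a list of three; "claw": the opening, from 0 (shut) to 1 (fully open). In form: [{"turn": [wx, wy, wz], "dp": [x, y, z], "claw": claw}, ...]. A call has 1 to 12 rows; each row is the pose to reach, as a shift and turn from the pose measured when the call began, turning the shorter way round; what a row does not reach only later rows make up. The controller multiplies each number of a shift by 80 mm and each number of a turn by pi rad. A row lasts 1/12 s, in which the tool goes at most 41.7 mm and 7.16 degrees, less where a joint would pass 70% of its speed; a pose out of reach is approached as far as the arm can. A call with a number of a shift or a turn outside -1 to 1 is refused whole. A call with a gripper value outside its range is refused whole. The fingers move at their own pace and stop on an object; the grip force is fixed at half the most. Time passes only in rows, so rows that repeat a pose let the fingers close. It gives the time, the measured TCP pose, the force and the opening at its end, in the units of the state.
- ctrl.get_obs(): the state, without advancing time (a new reading comes with each control period).
- ctrl.get_image(name): name is "scene" or "top" or "wrist"; returns a dict with "img" (480x640x3 uint8, red, green, blue), "range_z" (480x640 float32, mm along the optical axis (not along the pixel's ray), 0 where there is no reading), "fovy" (degrees; the focal length in pixels is half the picture's height over the tangent of half this angle, whatever the lens; pixels are square), "cx", "cy" (the principal point, pixels), "camera_from_world" (4x4, takes a point from world to camera coordinates); the wrist camera has in their place "hand_eye" (4x4, takes a point from camera to tool coordinates, whose origin is the TCP and whose axes are the tool frame's). Camera axes: x right, y down, z forward; pixel columns grow to the right and rows downward; lengths in mm; the calibration is good to about 2 mm. A picture is of the moment at which its call begins: read the wrist's pose just before it.
- ctrl.close_job(): hands the job in, once; it reports no verdict.
The state is a dict: "t": time; "qpos": joint angles; "qvel": joint speeds; "joint_torque": joint torques, N m; "ee_pos": TCP position; "orientation": TCP orientation; "ft_force": force on the tool from outside, world axes, zero at the start; "moment": the same for the moment, N m; "width": finger opening in mm.
Only numpy, scipy, OpenCV 4.12 (cv2) and the standard library are available. Lean on these libraries where they do the work, as an engineer would, in place of code of your own. Each camera call takes 0.05 s, during which the arm holds its last target.

### The job

Put the steel drain grid back into the staining trough: it is longer than the mouth, so hold it by its handle, tip it in one end first under the folded-in end rim and lower it, without letting it drop, until it lies flat on the two end ledges below the rims, and let go. Then stand the slide rack upright on the grid inside the trough, on either side of the grid's handle, setting it down gently. Leave the other things on the bench where they are and never tip the slide rack over.

Things in the scene. Friction and masses are not known exactly. Their poses are not given: they have to be found in the camera images.
- trough: Staining trough: open, empty steel pan fixed to the bench, outside 202 (its x) x 142 (y) x 99 mm high; inside 194 x 134 mm, floor 14 mm above the bench. Origin: centre of its underside at bench level, z up. Both ends are alike, but for a short drain spigot (18 mm long, 20 mm thick, 28 mm above the bench) on the +x end.
- trough_mouth (a point): Centre of the trough's mouth, level with the rim's top, 99 mm above the bench; axes as the trough's. The rim (4 mm thick) is folded inwards over the inside, 14 mm at each end and 6 mm at each long side, so the mouth is only 166 mm (x) by 122 mm (y), shorter than the grid; below the rim the inside is 194 x 134 mm.
- trough_ledges (a point): Middle of the trough, level with the tops of its two end ledges, 35 mm above the bench (60 mm below the rim's underside). Each ledge runs the full width along an end wall and is 20 mm deep, with 154 mm (x) open to the floor between them. The grid, seated, has play of 7 mm lengthwise and 12 mm sideways either way; anywhere in it will do.
- grid_plate (a point): Drain grid: flat slotted steel plate 180 (its x) x 110 (y) x 4 mm thick, 0.25 to 0.5 kg, with a tall handle in the middle; starts flat on the bench, handle up, to one side of the trough. This point: centre of the plate, half its thickness up; z along the handle. Alike both ways round; nothing fits through the slots. Seated, it is level, this point 37 mm above the bench, x along the trough's x.
- grid_grip (a point): Centre of the black grip of the grid's handle, 73 mm above grid_plate along z; axes as the plate's. The grip is a flat-sided bar 14 mm thick (along the grid's x), 62 mm long (y) and 22 mm high, on two steel straps (5 mm thick, 14 mm wide, 22 mm either side of the middle) that rise from the plate.
- rack_center (a point): Slide rack: steel frame with eight glass slides, 52 (its x) x 84 (y) x 34 mm high, with a fixed bail, 99 mm high in all, 0.2 to 0.33 kg; starts standing on the bench, across the trough from the grid. This point: on its axis, 50 mm above its underside; z up. On the grid it fits beside the handle with its x along the trough's x, its middle about 46 mm from the grid's middle.
- rack_grip (a point): Centre of the black grip on top of the rack's bail, 40 mm above rack_center (90 mm above the rack's underside); axes as the rack's. The grip is a flat-sided bar 56 mm long (along the rack's x), 12 mm thick (y) and 18 mm high; two thin rods at x = +/-23 mm carry it.
- jar: Bystander, to be left alone: upright glass staining jar with a white square lid, 60 x 60 x 94 mm. Origin: centre of its underside.
- slide_box: Bystander, to be left alone: closed flat grey slide storage box, 92 x 122 x 31 mm. Origin: centre of its underside.
- wash_bottle: Bystander, to be left alone: white squeeze wash bottle with a bent spout, 66 mm diameter, 190 mm tall. Origin: centre of its underside.
- timer: Bystander, to be left alone: flat white countdown timer, 62 x 70 x 17 mm. Origin: centre of its underside.
- forceps: Bystander, to be left alone: steel forceps lying flat along their own x axis, 130 mm long, 8 mm high. Origin: centre of its underside.
- reagent: Bystander, to be left alone: amber glass bottle with a black cap, 60 mm diameter, 125 mm tall. Origin: centre of its underside.

How it is judged:
By the outcome, as a careful person would: the job done as asked, in the order asked, and still so for the second after the job is handed in, with the robot touching nothing.
It also fails if it takes over 58 s, if anything falls off the work surface, if the arm or the gripper's body presses on something with over 40 N, if the wrist force passes 120 N, or if a joint passes its speed limit or range.

## Working session

There is one attempt and no reset: what is moved stays moved. The work goes in short steps, Python scripts to look and compute and a tool call to move; the robot and the scene stay as the last step left them, time stands still between calls to the robot, and variables do not carry over. Pictures are saved under pics/ and viewed, and the job is handed in when it is done.

Besides the shell and the picture viewer there is one more tool, called after "Emit:" by a JSON object that holds its "api" and its "payload", one argument or row to a line. jog_arm: Moves the arm, as the interface text tells. Its arguments: {"type":"object","properties":{"steps":{"type":"array","items":{"type":"object","properties":{"turn":{"type":"array","items":{"type":"number"}},"dp":{"type":"array","items":{"type":"number"}},"claw":{"type":"number"}}}}},"required":["steps"]}

```bash
mkdir -p pics
cat > h.py <<'E'
import numpy as np, cv2
from workcell import ctrl
from scipy.spatial.transform import Rotation as R
def save(name,fn):
    d=ctrl.get_image(name); cv2.imwrite('pics/'+fn+'.png',d['img'][:,:,::-1]); np.save('pics/'+fn+'.npy',d,allow_pickle=True); return d
def cloud(d,T=None):
    f=240/np.tan(np.radians(d['fovy'])/2); z=d['range_z'].astype(float)
    v,u=np.mgrid[0:480,0:640]
    P=np.stack([(u-d['cx'])*z/f,(v-d['cy'])*z/f,z],-1)
    if T is None: T=np.linalg.inv(d['camera_from_world'])
    W=P@T[:3,:3].T+T[:3,3]; W[z==0]=np.nan
    return W
def st():
    o=ctrl.get_obs()
    print({k:np.round(o[k],3) for k in ['t','qpos','ee_pos','orientation','ft_force','moment','width']}); return o
E
python3 - <<'E'
from h import *
o=st(); print(R.from_rotvec(o['orientation']).as_matrix().round(3))
for n in ['top','scene']: d=save(n,n+'0'); print(d['fovy'],np.linalg.inv(d['camera_from_world']).round(2))
E
```

```text
{'t': np.float64(0.0), 'qpos': array([-1.221,  0.424,  1.631,  0.   ,  1.089, -0.019]), 'ee_pos': array([ 225.155, -582.427,  221.888]), 'orientation': array([-1.36 ,  0.934, -0.932]), 'ft_force': array([-0.707,  0.392, -0.2  ]), 'moment': array([0.034, 0.026, 0.053]), 'width': np.float64(87.864)}
[[ 0.36  -0.001  0.933]
 [-0.933  0.002  0.36 ]
 [-0.002 -1.     0.   ]]
42.30645820627228 [[ 2.0000e-02 -1.0000e+00  6.0000e-02  4.8778e+02]
 [-1.0000e+00 -2.0000e-02  1.0000e-02 -6.4410e+01]
 [-1.0000e-02 -6.0000e-02 -1.0000e+00  1.5743e+03]
 [ 0.0000e+00  0.0000e+00  0.0000e+00  1.0000e+00]]
56.85974903268017 [[ 8.2000e-01  3.5000e-01 -4.5000e-01  9.5810e+02]
 [ 5.7000e-01 -4.8000e-01  6.6000e-01 -6.2652e+02]
 [ 1.0000e-02 -8.0000e-01 -5.9000e-01  5.8611e+02]
 [ 0.0000e+00  0.0000e+00  0.0000e+00  1.0000e+00]]
```

View pics/top0.png

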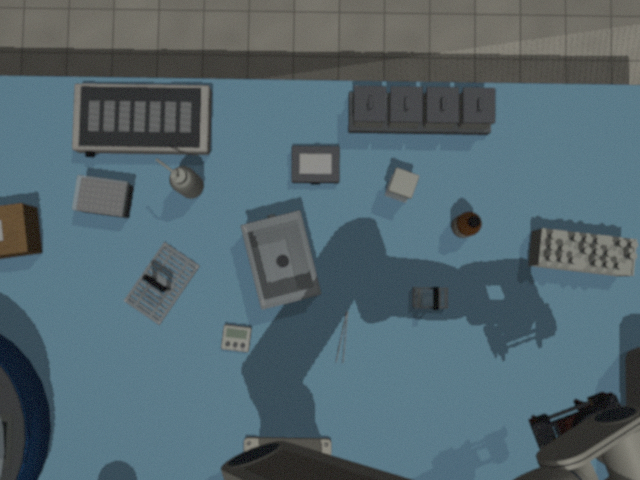

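View pics/scene0.png

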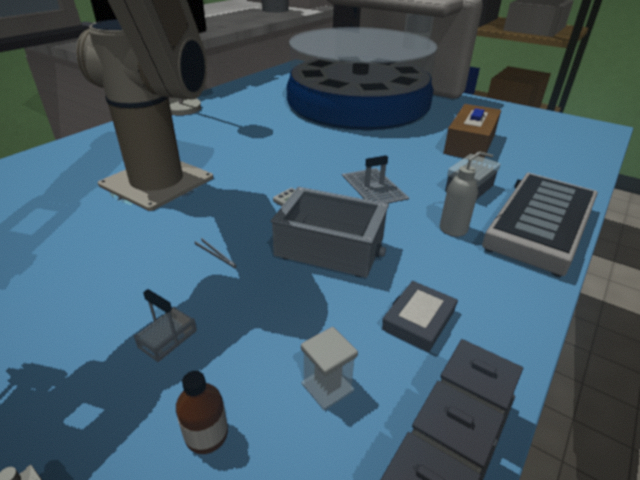

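The top view shows the trough at about (280,258), the grid at (163,282) with its grip at (157,282), and the rack at (430,298) with its grip at (436,298). The forceps are at (343,337).

Run:
```python
from h import *
d=np.load('pics/top0.npy',allow_pickle=True).item(); W=cloud(d)
print('bench',W[380,180],W[350,390])
def reg(name,box,zlo,zhi,W=W):
    u0,v0,u1,v1=box; P=W[v0:v1,u0:u1].reshape(-1,3); P=P[(P[:,2]>zlo)&(P[:,2]<zhi)]
    r=cv2.minAreaRect(P[:,:2].astype(np.float32)); print(name,len(P),'med',np.median(P,0).round(1),'rect',np.round(r[0],1),np.round(r[1],1),round(r[2],1)); return P
reg('trough rim',(235,200,325,315),90,106)
reg('grid grip',(120,235,205,325),70,95)
reg('grid plate',(120,235,205,325),2.5,9)
reg('rack grip',(405,275,465,320),85,108)
reg('rack body',(405,275,465,320),15,60)
for n,b in dict(jar=(380,160,425,205),reag=(445,200,490,245),bottle=(160,150,210,200),timer=(215,315,255,355),box=(285,140,345,190)).items(): reg(n,b,10,250)
d2=np.load('pics/scene0.npy',allow_pickle=True).item(); W2=cloud(d2)
print('scene bench',W2[300,60],W2[180,260])
reg('trough rim',(260,180,395,275),90,106,W2)
reg('grid grip',(340,150,410,205),70,95,W2)
reg('grid plate',(340,150,410,205),2.5,9,W2)
reg('rack grip',(130,280,200,360),85,108,W2)
reg('rack body',(130,280,200,360),15,40,W2)
```

```text
bench [247.3618368  274.11219272   5.63663725] [ 329.96593413 -251.6543552    -2.09676337]
trough rim 1818 med [549.2  23.5  99.1] rect [549.3  23.8] [208.6 148. ] 15.2
grid grip 173 med [488.6 326.8  85.8] rect [488.5 329. ] [62.9 15.5] 55.2
grid plate 2802 med [499.5 329.7   4.7] rect [498.5 328.1] [225.4 216.1] 1.0
rack grip 140 med [ 463.9 -346.4   97.5] rect [ 462.9 -347.2] [13.6 54.6] 89.1
rack body 277 med [ 460.2 -339.5   28.9] rect [ 462.7 -347.3] [49.9 86. ] 0.8
jar 732 med [ 733.8 -266.    92.8] rect [ 748.7 -277.8] [71.2 86.2] 72.0
reag 616 med [ 639.9 -419.9   85.8] rect [ 649.5 -445.5] [63.  92.7] 12.3
bottle 1121 med [736.7 252.2 111.5] rect [762.6 272.6] [119.4 127.1] 3.1
timer 671 med [354.6 136.5  16.3] rect [355.1 146. ] [89.3 62.6] 84.6
box 1820 med [792.  -54.9  30.9] rect [795.7 -59.8] [116.4 140.3] 5.4
scene bench [ 228.27293024 -403.87314653    2.64890586] [220.10232293 171.61079952   1.33417318]
trough rim 1926 med [559.4  -2.5  99.8] rect [547.7  21.2] [208.3 150.1] 15.1
grid grip 274 med [498.8 307.3  84.4] rect [518.1 218.4] [ 62.4 268.2] 18.3
grid plate 1353 med [490.7 329.8   4.6] rect [461.  393.7] [207.9 326.8] 32.6
rack grip 325 med [ 467.4 -352.2   98.2] rect [ 462.7 -349.1] [56.8 13.1] 1.0
rack body 1322 med [ 468.2 -354.8   30.1] rect [ 462.  -348.8] [55.4 85.8] 0.7
```

Run:
```python
import cv2
a=cv2.imread('pics/top0.png')
c=a[190:330,110:330]; cv2.imwrite('pics/c1.png',cv2.resize(c,None,fx=3.6,fy=3.6,interpolation=cv2.INTER_CUBIC))
c=a[260:340,390:480]; cv2.imwrite('pics/c2.png',cv2.resize(c,None,fx=6,fy=6,interpolation=cv2.INTER_CUBIC))
```

```text
(no output)
```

View pics/c1.png

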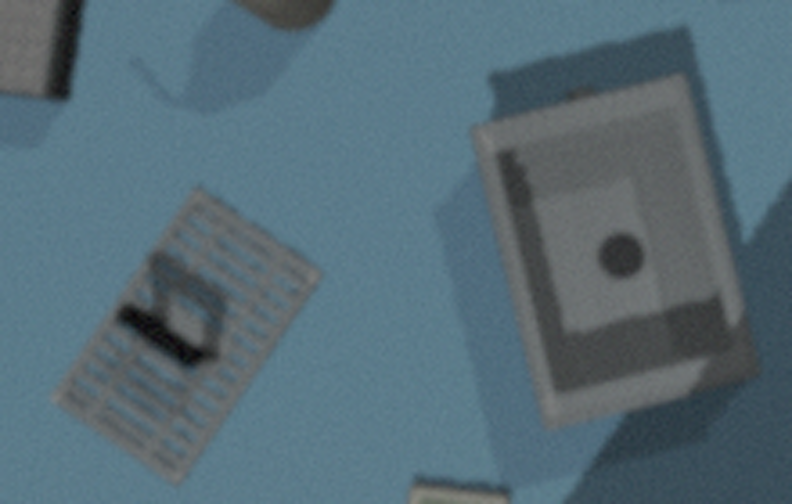

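View pics/c2.png

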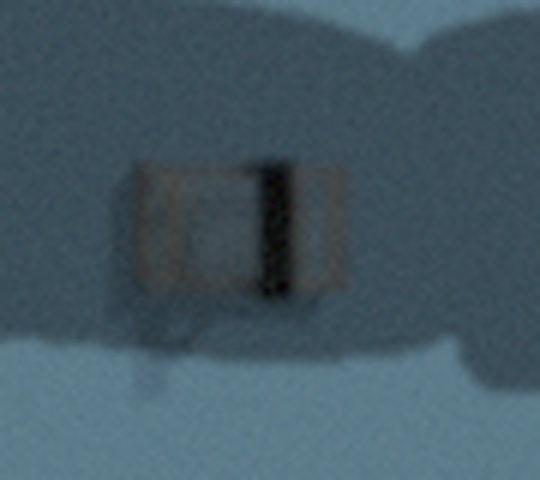

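```bash
cat > fit.py <<'E'
from h import *
E
python3 - <<'E'
from h import *
d=np.load('pics/top0.npy',allow_pickle=True).item(); W=cloud(d)
f=240/np.tan(np.radians(d['fovy'])/2); T=np.linalg.inv(d['camera_from_world'])
def ray(u,v,z):
    r=T[:3,:3]@np.array([(u-d['cx'])/f,(v-d['cy'])/f,1]); return T[:3,3]+r*(z-T[2,3])/r[2]
c=[(200,188),(322,272),(180,485),(55,400)]
C=np.array([ray(110+a/3.6-.4,190+b/3.6-.4,4) for a,b in c]); print(C.round(1),C.mean(0).round(1))
for a,b in [(0,1),(1,2),(2,3),(3,0)]: e=C[b]-C[a]; print(np.hypot(e[0],e[1]).round(1),np.degrees(np.arctan2(e[1],e[0])).round(1))
# plate color seg
h=cv2.cvtColor(d['img'],cv2.COLOR_RGB2HSV)[:,:,1][235:330,115:205]; m=(h<70).astype(np.uint8)
m=cv2.morphologyEx(m,cv2.MORPH_CLOSE,np.ones((5,5)))
n,l,s,_=cv2.connectedComponentsWithStats(m); k=1+np.argmax(s[1:,4]); v,u=np.nonzero(l==k)
P=np.array([ray(a+115,b+235,4)[:2] for a,b in zip(u,v)],np.float32); print(cv2.minAreaRect(P),len(P))
# trough rim depth edges
v,u=np.nonzero((W[200:315,235:325,2]>90)&(W[200:315,235:325,2]<106))
P=np.array([ray(a+235,b+200,99)[:2] for a,b in zip(u,v)],np.float32); print(cv2.minAreaRect(P))
print(np.array(cv2.PCACompute2(P,mean=None)[1]))
E
```

```text
[[593.7 322.4   4. ]
 [535.8 234.6   4. ]
 [385.  330.    4. ]
 [442.9 419.8   4. ]] [489.3 326.7   4. ]
105.2 -123.4
178.4 147.7
106.8 57.2
179.5 -32.9
((489.41064453125, 328.6028137207031), (114.14350128173828, 183.38548278808594), 57.01817321777344) 3239
((548.9312133789062, 23.433448791503906), (207.69444274902344, 147.73397827148438), 15.305891990661621)
[[ 0.9653108   0.26110348]
 [-0.26110348  0.9653108 ]]
```

Emit:
{"api": "jog_arm", "payload": {
  "steps": [
    {"turn": [0,0,0],"dp": [0.5,1,0.2],"claw": 1},
    {"turn": [0,0,0],"dp": [0.5,1,0.2],"claw": 1}
  ]
}}

```text
t: 0.27
ee_pos: [261.2, -509.1, 235.6]
orientation: [-1.359, 0.938, -0.933]
ft_force: [0.5, -0.1, -0.2]
width: 87.9
```

Emit:
{"api": "jog_arm", "payload": {
  "steps": [
    {"turn": [0,0,0.03],"dp": [0.6,1,0],"claw": 1},
    {"turn": [0,0,0.03],"dp": [0.6,1,0],"claw": 1}
  ]
}}

```text
t: 0.43
ee_pos: [304.4, -436.1, 235.8]
orientation: [-1.392, 0.863, -0.859]
ft_force: [1.0, -0.3, -0.3]
width: 87.5
```

Emit:
{"api": "jog_arm", "payload": {
  "steps": [
    {"turn": [0,0,0.03],"dp": [0.6,1,0],"claw": 1},
    {"turn": [0,0,0.03],"dp": [0.6,1,0],"claw": 1}
  ]
}}

```text
t: 0.6
ee_pos: [346.9, -363.9, 235.6]
orientation: [-1.422, 0.789, -0.784]
ft_force: [1.3, -0.9, 0.2]
width: 88.0
```

Emit:
{"api": "jog_arm", "payload": {
  "steps": [
    {"turn": [0,0,0.03],"dp": [0.5,1,0],"claw": 1},
    {"turn": [0,0,0.03],"dp": [0.5,1,0],"claw": 1}
  ]
}}

```text
t: 0.77
ee_pos: [383.8, -289.2, 235.4]
orientation: [-1.45, 0.713, -0.708]
ft_force: [1.8, -0.1, -1.0]
width: 87.6
```

Emit:
{"api": "jog_arm", "payload": {
  "steps": [
    {"turn": [0,0,0.03],"dp": [0.3,1,0],"claw": 1},
    {"turn": [0,0,0.03],"dp": [0.3,1,0],"claw": 1}
  ]
}}

```text
t: 0.93
ee_pos: [407.4, -209.3, 235.3]
orientation: [-1.475, 0.637, -0.631]
ft_force: [0.1, -0.7, 0.2]
width: 87.6
```

Emit:
{"api": "jog_arm", "payload": {
  "steps": [
    {"turn": [0,0,0.03],"dp": [0.2,1,0],"claw": 1},
    {"turn": [0,0,0.03],"dp": [0.2,1,0],"claw": 1}
  ]
}}

```text
t: 1.1
ee_pos: [423.3, -127.5, 235.2]
orientation: [-1.497, 0.56, -0.554]
ft_force: [1.0, -0.0, 0.6]
width: 88.2
```

Emit:
{"api": "jog_arm", "payload": {
  "steps": [
    {"turn": [0,0,0.03],"dp": [0.2,1,0],"claw": 1},
    {"turn": [0,0,0.03],"dp": [0.2,1,0],"claw": 1}
  ]
}}

```text
t: 1.27
ee_pos: [439.0, -45.7, 235.1]
orientation: [-1.516, 0.484, -0.477]
ft_force: [1.4, -0.4, 0.3]
width: 88.2
```

Emit:
{"api": "jog_arm", "payload": {
  "steps": [
    {"turn": [0,0,0.02],"dp": [0.2,1,0],"claw": 1},
    {"turn": [0,0,0.02],"dp": [0.2,1,0],"claw": 1}
  ]
}}

```text
t: 1.43
ee_pos: [454.7, 36.2, 235.1]
orientation: [-1.527, 0.432, -0.426]
ft_force: [0.5, -0.1, -0.7]
width: 87.9
```

Emit:
{"api": "jog_arm", "payload": {
  "steps": [
    {"turn": [0,0,0],"dp": [0.2,1,0],"claw": 1},
    {"turn": [0,0,0],"dp": [0.2,1,0],"claw": 1}
  ]
}}

```text
t: 1.6
ee_pos: [470.3, 118.1, 235.1]
orientation: [-1.527, 0.432, -0.425]
ft_force: [0.4, -0.6, -0.3]
width: 87.8
```

Emit:
{"api": "jog_arm", "payload": {
  "steps": [
    {"turn": [0,0,0],"dp": [0.2,1,0],"claw": 1},
    {"turn": [0,0,0],"dp": [0.2,1,0],"claw": 1}
  ]
}}

```text
t: 1.77
ee_pos: [486.0, 200.0, 234.9]
orientation: [-1.528, 0.432, -0.425]
ft_force: [1.5, -1.1, 0.2]
width: 87.8
```

Emit:
{"api": "jog_arm", "payload": {
  "steps": [
    {"turn": [0,0,0],"dp": [0.05,0.9,0],"claw": 1},
    {"turn": [0,0,0],"dp": [0.05,0.9,0],"claw": 1},
    {"turn": [0,0,0],"dp": [0.05,0.9,0],"claw": 1}
  ]
}}

```text
t: 2.02
ee_pos: [490.1, 277.3, 234.7]
orientation: [-1.526, 0.428, -0.422]
ft_force: [-0.2, 0.1, -0.2]
width: 87.9
```

```bash
cat >> h.py <<'E'
def toolT(o):
    T=np.eye(4); T[:3,:3]=R.from_rotvec(o['orientation']).as_matrix(); T[:3,3]=o['ee_pos']; return T
def wrist(fn):
    o=st(); d=save('wrist',fn); T=toolT(o)@d['hand_eye']; return o,d,cloud(d,T)
def yaw(o): m=R.from_rotvec(o['orientation']).as_matrix(); print('tool x yaw',np.degrees(np.arctan2(m[1,0],m[0,0])).round(2),'toolx z',m[2,0].round(3),'y',m[:,1].round(3))
E
python3 - <<'E'
from h import *
o,d,W=wrist('w1'); yaw(o); print(d['hand_eye'].round(2),d['fovy'])
np.save('pics/w1W.npy',W)
E
```

```text
{'t': np.float64(2.017), 'qpos': array([0.491, 0.319, 1.757, 0.005, 1.066, 1.031]), 'ee_pos': array([490.125, 277.28 , 234.651]), 'orientation': array([-1.526,  0.428, -0.422]), 'ft_force': array([-0.178,  0.11 , -0.15 ]), 'moment': array([-0.03 , -0.068, -0.035]), 'width': np.float64(87.894)}
tool x yaw -31.08 toolx z -0.005 y [-0.003  0.003 -1.   ]
[[   1.      0.     -0.     -0.73]
 [   0.     -0.27    0.96 -161.41]
 [   0.     -0.96   -0.27   75.14]
 [   0.      0.      0.      1.  ]] 65.34125334242333
```

View pics/w1.png

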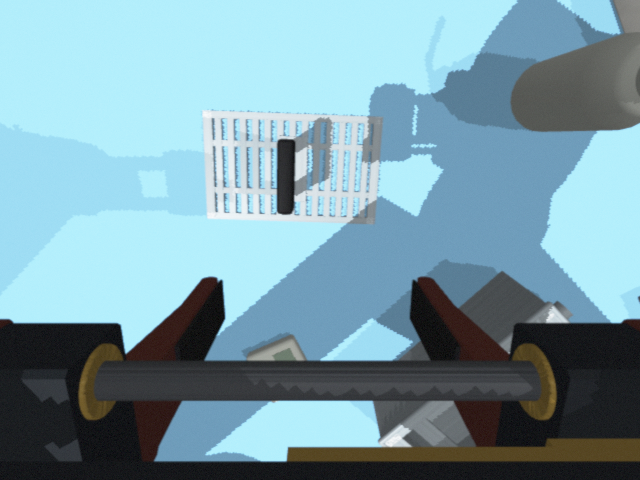

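The wrist view shows the plate at columns 205–380, rows 110–222, with the black grip at (286,177). It is turned about 2° from the tool.

Run:
```python
from h import *
W=np.load('pics/w1W.npy')
P=W[100:240,195:395].reshape(-1,3)
for lo,hi in [(78,92),(2.2,8)]:
    Q=P[(P[:,2]>lo)&(P[:,2]<hi)]; print(len(Q),Q.mean(0).round(1),cv2.minAreaRect(Q[:,:2].astype(np.float32)))
print(W[60,100],np.nanmedian(W[165:190,283:290,2]))
```

```text
1288 [488.6 328.5  84.8] ((487.8163757324219, 327.60626220703125), (61.44017791748047, 14.1207857131958), 57.21288299560547)
10709 [489.3 330.2   3.4] ((487.6297302246094, 327.6488952636719), (124.10997009277344, 180.43043518066406), 57.08295822143555)
[382.7841033  512.41800822  -0.90584422] 85.32866746798305
```

Emit:
{"api": "jog_arm", "payload": {
  "steps": [
    {"turn": [0,0,-0.01],"dp": [-0.026,0.634,0],"claw": 1},
    {"turn": [0,0,-0.01],"dp": [-0.026,0.634,-0.5],"claw": 1},
    {"turn": [0,0,-0.01],"dp": [-0.026,0.634,-1],"claw": 1},
    {"turn": [0,0,-0.01],"dp": [-0.026,0.634,-1],"claw": 1},
    {"turn": [0,0,-0.01],"dp": [-0.026,0.634,-1],"claw": 1}
  ]
}}

```text
t: 2.48
ee_pos: [485.9, 323.5, 152.7]
orientation: [-1.528, 0.457, -0.443]
ft_force: [0.3, 0.3, 0.1]
width: 87.5
```

Run:
```python
from h import *
o=st(); yaw(o)
```

```text
{'t': np.float64(2.483), 'qpos': array([0.565, 0.456, 1.767, 0.005, 0.928, 1.137]), 'ee_pos': array([485.938, 323.496, 152.662]), 'orientation': array([-1.528,  0.457, -0.443]), 'ft_force': array([0.315, 0.282, 0.15 ]), 'moment': array([-0.009, -0.069,  0.028]), 'width': np.float64(87.536)}
tool x yaw -32.91 toolx z -0.007 y [-0.01  -0.002 -1.   ]
```

Emit:
{"api": "jog_arm", "payload": {
  "steps": [
    {"turn": [0,-0.003,0],"dp": [0.026,0.057,-0.4],"claw": 1},
    {"turn": [0,-0.003,0],"dp": [0.026,0.057,-0.8],"claw": 1},
    {"turn": [0,-0.003,0],"dp": [0.026,0.057,-0.8],"claw": 1},
    {"turn": [0,-0.003,0],"dp": [0.026,0.057,-0.8],"claw": 1}
  ]
}}

```text
t: 2.82
ee_pos: [488.4, 327.3, 89.9]
orientation: [-1.526, 0.451, -0.451]
ft_force: [0.9, -0.5, -0.2]
width: 88.0
```

Run:
```python
from h import *
o=st(); yaw(o)
```

```text
{'t': np.float64(2.817), 'qpos': array([ 0.571,  0.549,  1.791, -0.002,  0.803,  1.148]), 'ee_pos': array([488.393, 327.269,  89.869]), 'orientation': array([-1.526,  0.451, -0.451]), 'ft_force': array([ 0.932, -0.524, -0.234]), 'moment': array([-0.032, -0.093,  0.021]), 'width': np.float64(88.046)}
tool x yaw -32.98 toolx z 0.001 y [-0.001 -0.002 -1.   ]
```

Now down to z 56 and close.

Emit:
{"api": "jog_arm", "payload": {
  "steps": [
    {"turn": [0,0,0],"dp": [0,0.01,-0.2],"claw": 1},
    {"turn": [0,0,0],"dp": [0,0.01,-0.42],"claw": 1},
    {"turn": [0,0,0],"dp": [0,0.01,-0.42],"claw": 1},
    {"turn": [0,0,0],"dp": [0,0.01,-0.42],"claw": 0.5},
    {"turn": [0,0,0],"dp": [0,0.01,-0.42],"claw": 0},
    {"turn": [0,0,0],"dp": [0,0.01,-0.42],"claw": 0},
    {"turn": [0,0,0],"dp": [0,0.01,-0.42],"claw": 0},
    {"turn": [0,0,0],"dp": [0,0.01,-0.42],"claw": 0},
    {"turn": [0,0,0],"dp": [0,0.01,-0.42],"claw": 0},
    {"turn": [0,0,0],"dp": [0,0.01,-0.42],"claw": 0},
    {"turn": [0,0,0],"dp": [0,0.01,-0.42],"claw": 0},
    {"turn": [0,0,0],"dp": [0,0.01,-0.42],"claw": 0}
  ]
}}

```text
t: 3.82
ee_pos: [488.3, 328.1, 56.2]
orientation: [-1.526, 0.451, -0.451]
ft_force: [0.5, -0.1, -0.2]
width: 31.4
```

Run:
```python
from h import *
o=st(); yaw(o)
```

```text
{'t': np.float64(3.817), 'qpos': array([ 0.572,  0.603,  1.799, -0.002,  0.742,  1.149]), 'ee_pos': array([488.327, 328.065,  56.186]), 'orientation': array([-1.526,  0.451, -0.451]), 'ft_force': array([ 0.51 , -0.051, -0.166]), 'moment': array([-0.035, -0.059,  0.002]), 'width': np.float64(31.436)}
tool x yaw -32.97 toolx z 0.001 y [-0.001 -0.002 -1.   ]
```

Emit:
{"api": "jog_arm", "payload": {
  "steps": [
    {"turn": [0,0,0],"dp": [0,0,0],"claw": 0},
    {"turn": [0,0,0],"dp": [0,0,0],"claw": 0},
    {"turn": [0,0,0],"dp": [0,0,0],"claw": 0},
    {"turn": [0,0,0],"dp": [0,0,0],"claw": 0},
    {"turn": [0,0,0],"dp": [0,0,0],"claw": 0},
    {"turn": [0,0,0],"dp": [0,0,0],"claw": 0}
  ]
}}

```text
t: 4.32
ee_pos: [488.3, 328.0, 56.1]
orientation: [-1.526, 0.451, -0.451]
ft_force: [1.7, 0.0, -0.7]
width: 13.6
```

Emit:
{"api": "jog_arm", "payload": {
  "steps": [
    {"turn": [0,0,0],"dp": [0,0,0.2],"claw": 0},
    {"turn": [0,0,0],"dp": [0,0,0.5],"claw": 0},
    {"turn": [0,0,0],"dp": [0,0,0.8],"claw": 0},
    {"turn": [0,0,0],"dp": [0,0,0.8],"claw": 0}
  ]
}}

```text
t: 4.65
ee_pos: [490.3, 329.3, 123.7]
orientation: [-1.521, 0.448, -0.454]
ft_force: [1.6, 1.3, -2.8]
width: 14.1
```

Run:
```python
from h import *
o,d,W=wrist('w2'); yaw(o)
```

```text
{'t': np.float64(4.65), 'qpos': array([ 0.572,  0.5  ,  1.775, -0.002,  0.862,  1.149]), 'ee_pos': array([490.26 , 329.342, 123.662]), 'orientation': array([-1.521,  0.448, -0.454]), 'ft_force': array([ 1.633,  1.268, -2.798]), 'moment': array([ 0.029, -0.089,  0.015]), 'width': np.float64(14.1)}
tool x yaw -32.97 toolx z 0.003 y [ 0.004  0.001 -1.   ]
```

View pics/w2.png

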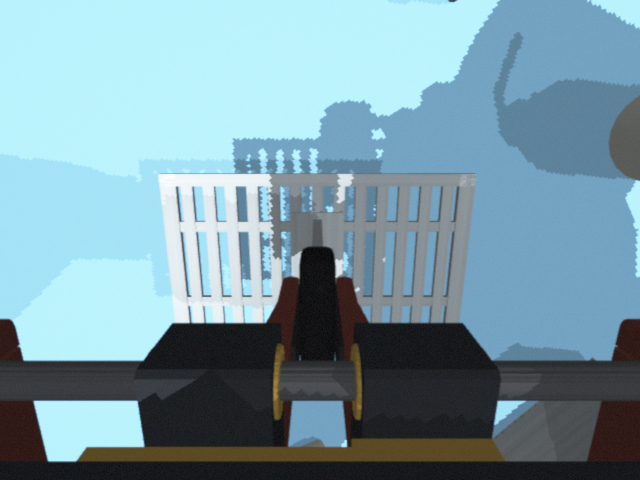

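The grid is held square in the jaws, with the grip at (317,300) and the plate level in tool axes. I'll refine the trough's position by comparing the cameras.

Run:
```python
from h import *
W=np.load('pics/w1W.npy')
m=(W[...,2]>92)&(W[...,2]<106)
v,u=np.nonzero(m); k=(W[v,u,1]<200); v,u=v[k],u[k]; P=W[v,u]
print('w1 rim',len(P),u.min(),u.max(),v.min(),v.max(),np.median(P,0))
def tf(P,c=(549,23.4),a=15.2):
    a=np.radians(a); r=P[:,:2]-c; return r@np.array([[np.cos(a),-np.sin(a)],[np.sin(a),np.cos(a)]])
L=tf(P); print(np.percentile(L,[0,1,5,50,95,99,100],axis=0).round(1).T)
for n,box in [('top',(235,200,325,315)),('scene',(260,180,395,275))]:
    d=np.load(f'pics/{n}0.npy',allow_pickle=True).item(); C=cloud(d)
    u0,v0,u1,v1=box; Q=C[v0:v1,u0:u1].reshape(-1,3); Q=Q[(Q[:,2]>93)&(Q[:,2]<105)]; L=tf(Q)
    print(n,np.percentile(L,[0,1,99,100],axis=0).round(1).T, np.median(Q[:,2]))
    # side edge lines: extreme y per x bin, extreme x per y bin
    for ax in (0,1):
        b=np.arange(-60,61,8) if ax==0 else np.arange(-40,41,8)
        lo=[];hi=[];
        for x in b:
            s=L[np.abs(L[:,ax]-x)<4][:,1-ax]
            if len(s)>4: lo.append((x,np.percentile(s,2)));hi.append((x,np.percentile(s,98)))
        lo=np.array(lo);hi=np.array(hi)
        print(' along',ax,'lo',np.polyfit(*lo.T,1).round(3),'hi',np.polyfit(*hi.T,1).round(3),'slopes,offs')
d=np.load('pics/scene0.npy',allow_pickle=True).item(); C=cloud(d)
Q=C[150:205,340:410].reshape(-1,3)
for lo,hi in [(70,92),(2.5,7)]:
    q=Q[(Q[:,2]>lo)&(Q[:,2]<hi)&(np.hypot(Q[:,0]-488,Q[:,1]-328)<112)]; print('scene grid',len(q),q.mean(0),cv2.minAreaRect(q[:,:2].astype(np.float32)))
```

```text
w1 rim 1866 378 570 301 446 [488.72257804  76.93947893  98.23509221]
[[-104.3 -101.3  -95.9  -44.4  100.3  102.5  103.2]
 [  40.8   47.6   52.4   66.4   72.8   73.4   74. ]]
top [[-103.9 -103.1  102.9  104.4]
 [ -73.7  -73.2   73.6   74.4]] 99.11199621994149
 along 0 lo [-1.0000e-03 -7.2708e+01] hi [1.0000e-03 7.3266e+01] slopes,offs
 along 1 lo [ 1.00000e-03 -1.02674e+02] hi [9.00000e-03 1.02475e+02] slopes,offs
scene [[-105.9 -103.4  101.8  102.4]
 [ -76.9  -75.8   71.    73.3]] 99.98634510283071
 along 0 lo [ 5.0000e-03 -7.5222e+01] hi [4.0000e-03 7.0311e+01] slopes,offs
 along 1 lo [ 8.00000e-03 -1.02807e+02] hi [-2.00000e-03  1.01611e+02] slopes,offs
scene grid 178 [488.76232195 322.83560729  80.69663232] ((487.6832580566406, 325.29168701171875), (62.39715576171875, 17.633426666259766), 58.16316604614258)
scene grid 1100 [493.02302239 325.35432314   4.66041954] ((483.52520751953125, 337.8574523925781), (185.712890625, 199.68370056152344), 25.798908233642578)
```

```bash
cat >> h.py <<'E'
TC=np.array([549,23.5,0]); TA=15.2
def pose(cx,cz,th,cy=0,yaw=TA):
    """TCP pose so plate centre at trough-frame (cx,cy,cz), low end at -x, tilt th deg"""
    Rz=R.from_euler('z',TA,degrees=True)
    Rt=R.from_euler('z',yaw,degrees=True)*R.from_euler('y',-th,degrees=True)
    n=Rt.apply([0,0,1]); p=TC+Rz.apply([cx,cy,cz])+54*n
    down=R.from_matrix(np.array([[1,0,0],[0,0,1],[0,-1,0]]).T.T) # tool x->x, y->-z, z->y
    return p,Rt*R.from_matrix(np.array([[1,0,0],[0,0,1.],[0,-1,0]]))
def go(p,Rr):
    o=ctrl.get_obs(); dp=(p-o['ee_pos'])/80; w=(Rr*R.from_rotvec(o['orientation']).inv()).as_rotvec()/np.pi
    print('dp',dp.round(3),'turn',w.round(4))
def where():
    o=ctrl.get_obs(); r=R.from_rotvec(o['orientation']); y=r.apply([0,1,0]); n=-y
    c=o['ee_pos']-54*n-TC; c=R.from_euler('z',-TA,degrees=True).apply(c)
    x=R.from_euler('z',-TA,degrees=True).apply(r.apply([1,0,0])); nn=R.from_euler('z',-TA,degrees=True).apply(n)
    lo=c-90*x; hi=c+90*x
    print('t',round(float(o['t']),2),'plate c',c.round(1),'tilt',np.degrees(np.arcsin(x[2])).round(2),'yaw err',np.degrees(np.arctan2(x[1],x[0])).round(2),'roll n_y',nn[1].round(4),'low',lo.round(1),'high',hi.round(1),'F',o['ft_force'].round(1),'M',o['moment'].round(2),'w',round(float(o['width']),1))
E
python3 - <<'E'
from h import *
where(); p,r=pose(0,175,0); print(p,r.as_matrix().round(2)); go(p,r)
p,r=pose(10,175,25); print(p,r.as_matrix().round(2)); go(p,r)
E
```

```text
t 4.7 plate c [ 22.8 310.2  67.7] tilt 0.13 yaw err -48.17 roll n_y 0.0009 low [-37.3 377.2  67.5] high [ 82.8 243.1  67.9] F [-0.3 -0.1 -5.1] M [-0.1  -0.08 -0.05] w 13.8
[549.   23.5 229. ] [[ 0.97  0.   -0.26]
 [ 0.26  0.    0.97]
 [ 0.   -1.    0.  ]]
dp [ 0.744 -3.816  1.341] turn [-0.0003  0.0008  0.2676]
[536.6271509  20.1383713 223.9406205] [[ 0.87  0.41 -0.26]
 [ 0.24  0.11  0.97]
 [ 0.42 -0.91  0.  ]]
dp [ 0.589 -3.858  1.278] turn [-0.0223 -0.1405  0.2632]
```

Emit:
{"api": "jog_arm", "payload": {
  "steps": [
    {"turn": [0,0,0],"dp": [0,0,0.4],"claw": 0},
    {"turn": [0,0,0.03],"dp": [0,-0.1,0.8],"claw": 0},
    {"turn": [0,0,0.06],"dp": [0.1,-0.4,1],"claw": 0},
    {"turn": [0,0,0.09],"dp": [0.15,-0.7,1],"claw": 0},
    {"turn": [0,0,0.09],"dp": [0.2,-1,1],"claw": 0}
  ]
}}

```text
t: 5.12
ee_pos: [505.3, 248.1, 201.2]
orientation: [-1.558, 0.223, -0.227]
ft_force: [-0.0, 0.2, -4.5]
width: 14.0
```

Emit:
{"api": "jog_arm", "payload": {
  "steps": [
    {"turn": [0,0,0.03],"dp": [0.1,-0.4,0.2],"claw": 0},
    {"turn": [0,0,0.06],"dp": [0.2,-0.8,0.3],"claw": 0},
    {"turn": [0,0,0.09],"dp": [0.2,-1,0.35],"claw": 0}
  ]
}}

```text
t: 5.37
ee_pos: [521.8, 165.2, 228.3]
orientation: [-1.571, -0.001, -0.002]
ft_force: [-0.0, 0.8, -4.1]
width: 13.9
```

Emit:
{"api": "jog_arm", "payload": {
  "steps": [
    {"turn": [0,0,0.03],"dp": [0.1,-0.4,0],"claw": 0},
    {"turn": [0,0,0.06],"dp": [0.2,-0.8,0],"claw": 0},
    {"turn": [0,0,0.09],"dp": [0.2,-1,0],"claw": 0}
  ]
}}

```text
t: 5.62
ee_pos: [537.8, 82.1, 226.3]
orientation: [-1.56, -0.224, 0.225]
ft_force: [-0.8, 0.7, -3.8]
width: 14.1
```

Run:
```python
from h import *
where(); 
p,r=pose(5,180,26); go(p,r)
```

```text
t 5.62 plate c [  4.5  59.4 172.3] tilt -0.04 yaw err 1.17 roll n_y 0.0009 low [-85.5  57.6 172.4] high [ 94.4  61.3 172.3] F [-0.8  0.7 -3.8] M [ 0.08 -0.06 -0.  ] w 14.1
dp [-0.085 -0.793  0.028] turn [ 0.0396 -0.1391 -0.0063]
```

Emit:
{"api": "jog_arm", "payload": {
  "steps": [
    {"turn": [0.008,-0.035,-0.0015],"dp": [0,-0.3,0.03],"claw": 0},
    {"turn": [0.02,-0.07,-0.003],"dp": [-0.05,-0.6,0.03],"claw": 0},
    {"turn": [0.03,-0.105,-0.0045],"dp": [-0.08,-0.793,0.03],"claw": 0},
    {"turn": [0.0396,-0.139,-0.0063],"dp": [-0.08,-0.793,0.03],"claw": 0},
    {"turn": [0.0396,-0.139,-0.0063],"dp": [-0.08,-0.793,0.03],"claw": 0}
  ]
}}

```text
t: 6.03
ee_pos: [525.0, 17.4, 224.3]
orientation: [-1.472, -0.545, -0.146]
ft_force: [-1.8, 0.4, -6.1]
width: 13.9
```

Run:
```python
from h import *
where(); 
p,r=pose(12,145,26); go(p,r)
W=wrist('w3'); save('scene','s3'); save('top','t3')
```

```text
t 6.03 plate c [ -1.4   0.5 175.6] tilt 25.64 yaw err -0.26 roll n_y -0.0013 low [-82.6   0.9 136.6] high [7.970e+01 2.000e-01 2.145e+02] F [-1.8  0.4 -6.1] M [-0.13  0.79  0.03] w 13.9
dp [ 0.16   0.037 -0.384] turn [-0.0004 -0.0022  0.001 ]
{'t': np.float64(6.033), 'qpos': array([-0.076,  0.125,  2.133,  0.321,  0.48 , -0.593]), 'ee_pos': array([524.97 ,  17.442, 224.268]), 'orientation': array([-1.472, -0.545, -0.146]), 'ft_force': array([-1.822,  0.352, -6.135]), 'moment': array([-0.132,  0.791,  0.031]), 'width': np.float64(13.919)}
```

View pics/w3.png

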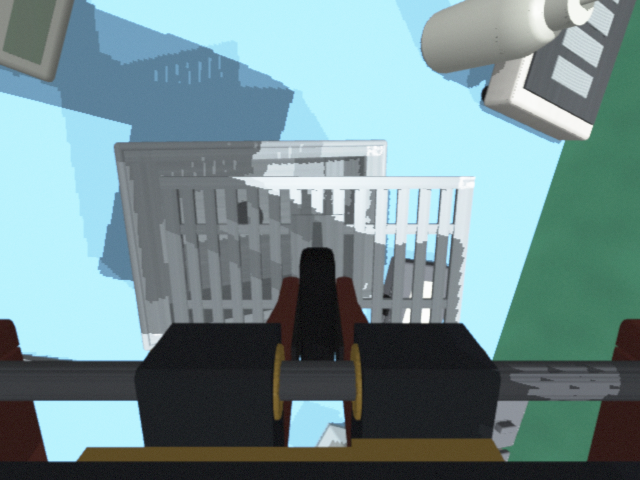

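View pics/s3.png

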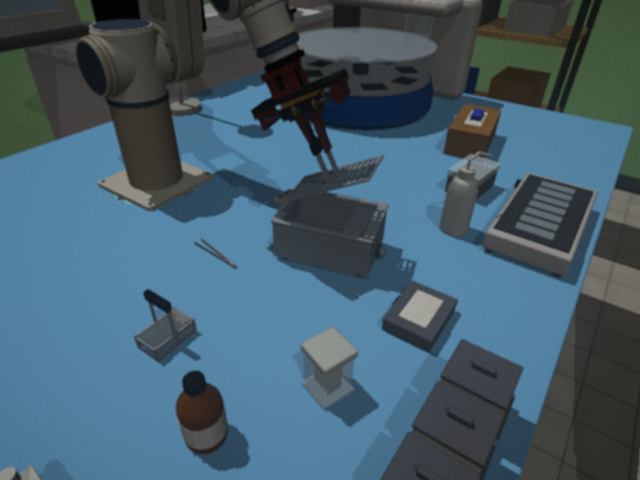

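The wrist view shows the plate tilted over the trough: the plate's +y edge is at row ~183 and the trough's +y rim at row ~148. The scene view agrees, with the low end toward the robot. I'll check the y clearance from the depth image.

Run:
```python
from h import *
d=np.load('pics/w3.npy',allow_pickle=True).item()
from scipy.spatial.transform import Rotation as R
o=dict(ee_pos=np.array([524.97,17.442,224.268]),orientation=np.array([-1.472,-0.545,-0.146]))
W=cloud(d,toolT(o)@d['hand_eye'])
L=R.from_euler('z',-TA,degrees=True).apply((W-TC).reshape(-1,3)).reshape(W.shape)
m=(L[...,2]>94)&(L[...,2]<104); m[300:]=False
P=L[m]; print('rim',len(P),np.percentile(P,[0,1,50,99,100],axis=0).round(1).T)
for x in range(-80,60,20):
    s=P[np.abs(P[:,0]-x)<5]; 
    if len(s)>5: print(x,s[:,1].min().round(1),s[:,1].max().round(1),s[:,2].mean().round(1))
s=P[(P[:,1]<60)&(P[:,0]<-70)]; 
for y in range(-20,60,20):
    q=s[np.abs(s[:,1]-y)<5]
    if len(q)>3: print('y',y,q[:,0].min(),q[:,0].max())
m=(L[...,2]>120); m[:150]=False;m[250:]=False; m[:,:150]=False; m[:,485:]=False
P=L[m]; k=(np.abs(P[:,0])<90)&(P[:,1]>-20)&(np.abs(P[:,2]-175-P[:,0]*.48)<12);P=P[k]
for x in range(-70,80,20):
    q=P[np.abs(P[:,0]-x)<5]
    if len(q)>3: print('plate',x,q[:,1].max().round(1),np.median(q[:,2]).round(1))
print(P[:,0].min(),P[:,0].max())
```

```text
rim 11676 [[-104.9 -104.4  -72.4  225.   254.4]
 [ -70.8  -56.8   57.4  180.7  192.6]
 [  94.    95.5   98.6  102.   104. ]]
-80 -37.1 72.4 98.5
-60 60.2 72.8 98.6
-40 59.9 72.6 98.7
-20 59.8 72.5 98.7
0 59.9 72.3 98.7
20 60.0 72.8 98.6
40 60.3 72.6 98.7
y -20 -104.76585042981957 -83.87029008937931
y 0 -104.78320711794981 -83.87772643664222
y 20 -104.81950430766517 -83.87509125844434
y 40 -104.8687849685567 -83.87804789529953
plate -70 54.0 143.2
plate -50 54.0 153.5
plate -30 53.9 161.6
plate -10 53.8 172.6
plate 10 53.7 181.9
plate 30 53.6 191.6
plate 50 53.5 200.9
plate 70 53.4 209.8
-82.89382659339563 80.51222686125075
```

Run:
```python
from h import *
p,r=pose(8,165,26,cy=1); go(p,r)
p,r=pose(8,128,26,cy=1); go(p,r)
```

```text
dp [ 0.027  0.02  -0.183] turn [ 0.0002 -0.0013 -0.0001]
dp [ 0.027  0.02  -0.646] turn [ 0.0002 -0.0013 -0.0001]
```

Emit:
{"api": "jog_arm", "payload": {
  "steps": [
    {"turn": [0,-0.001,0],"dp": [0.027,0.02,-0.15],"claw": 0},
    {"turn": [0,-0.001,0],"dp": [0.027,0.02,-0.35],"claw": 0},
    {"turn": [0,-0.001,0],"dp": [0.027,0.02,-0.5],"claw": 0},
    {"turn": [0,-0.001,0],"dp": [0.027,0.02,-0.646],"claw": 0},
    {"turn": [0,-0.001,0],"dp": [0.027,0.02,-0.646],"claw": 0}
  ]
}}

```text
t: 6.6
ee_pos: [534.0, 21.7, 174.4]
orientation: [-1.471, -0.551, -0.141]
ft_force: [0.4, 0.2, -4.4]
width: 13.9
```

Run:
```python
from h import *
where()
p,r=pose(-14,120,26,cy=1); go(p,r)
```

```text
t 6.6 plate c [  8.4   2.4 125.7] tilt 25.66 yaw err 0.14 roll n_y -0.0027 low [-72.7   2.2  86.7] high [ 89.5   2.6 164.7] F [ 0.4  0.2 -4.4] M [-0.18  0.43  0.07] w 13.9
dp [-0.27  -0.089 -0.073] turn [ 0.    -0.002 -0.001]
```

Emit:
{"api": "jog_arm", "payload": {
  "steps": [
    {"turn": [0,0,0],"dp": [-0.1,-0.04,-0.1],"claw": 0},
    {"turn": [0,0,0],"dp": [-0.2,-0.07,-0.15],"claw": 0},
    {"turn": [0,0,0],"dp": [-0.26,-0.09,-0.2],"claw": 0},
    {"turn": [0,0,0],"dp": [-0.26,-0.09,-0.2],"claw": 0},
    {"turn": [0,0,0],"dp": [-0.26,-0.09,-0.2],"claw": 0}
  ]
}}

```text
t: 7.02
ee_pos: [514.5, 15.1, 159.0]
orientation: [-1.471, -0.552, -0.14]
ft_force: [0.3, -0.0, -3.5]
width: 13.9
```

Run:
```python
from h import *
where()
p,r=pose(-13.5,82,26,cy=1); go(p,r)
save('scene','s4');save('top','t4')
```

```text
t 7.02 plate c [-12.1   1.1 110.3] tilt 25.67 yaw err 0.19 roll n_y -0.0034 low [-93.2   0.8  71.3] high [ 69.    1.3 149.3] F [ 0.3 -0.  -3.5] M [-0.17  0.45  0.09] w 13.9
dp [-0.021 -0.004 -0.355] turn [-0.0001 -0.0019 -0.0013]
```

View pics/s4.png

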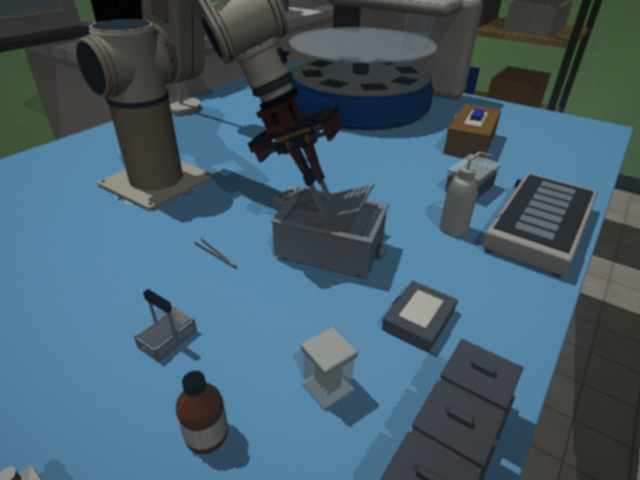

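Emit:
{"api": "jog_arm", "payload": {
  "steps": [
    {"turn": [0,0,0],"dp": [0,0,-0.12],"claw": 0},
    {"turn": [0,0,0],"dp": [0,0,-0.24],"claw": 0},
    {"turn": [0,0,0],"dp": [0,0,-0.34],"claw": 0},
    {"turn": [0,0,0],"dp": [0,0,-0.34],"claw": 0}
  ]
}}

```text
t: 7.45
ee_pos: [514.9, 15.2, 131.3]
orientation: [-1.471, -0.552, -0.14]
ft_force: [-0.9, 0.3, -3.3]
width: 13.9
```

Run:
```python
from h import *
where()
import numpy as np
for th in (20,16,12,8):
    c=90*np.cos(np.radians(th))-93; s=42+90*np.sin(np.radians(th))
    p,r=pose(c,s,th,cy=1); print(th,c.round(1),s.round(1)); go(p,r)
```

```text
t 7.45 plate c [-11.7   1.1  82.7] tilt 25.67 yaw err 0.21 roll n_y -0.0036 low [-92.8   0.8  43.7] high [ 69.5   1.4 121.7] F [-0.9  0.3 -3.3] M [-0.19  0.48  0.01] w 13.9
20 -8.4 72.8
dp [ 0.098  0.027 -0.098] turn [-0.0089  0.0303 -0.0014]
16 -6.5 66.8
dp [ 0.165  0.045 -0.158] turn [-0.0148  0.0517 -0.0014]
12 -5.0 60.7
dp [ 0.227  0.062 -0.223] turn [-0.0206  0.0731 -0.0014]
8 -3.9 54.5
dp [ 0.285  0.078 -0.292] turn [-0.0265  0.0945 -0.0013]
```

Run:
```python
from h import *
for th,zl in ((22,42),(19,41),(16,40),(12,40),(8,40)):
    c=90*np.cos(np.radians(th))-94.5; s=zl+90*np.sin(np.radians(th))
    p,r=pose(c,s,th,cy=1); print(th,c.round(1),s.round(1)); go(p,r)
```

```text
22 -11.1 75.7
dp [ 0.045  0.013 -0.069] turn [-0.006   0.0195 -0.0014]
19 -9.4 70.3
dp [ 0.097  0.027 -0.125] turn [-0.0104  0.0356 -0.0014]
16 -8.0 64.8
dp [ 0.147  0.041 -0.183] turn [-0.0148  0.0517 -0.0014]
12 -6.5 58.7
dp [ 0.209  0.058 -0.248] turn [-0.0206  0.0731 -0.0014]
8 -5.4 52.5
dp [ 0.267  0.073 -0.317] turn [-0.0265  0.0945 -0.0013]
```

Emit:
{"api": "jog_arm", "payload": {
  "steps": [
    {"turn": [-0.006,0.0195,-0.0014],"dp": [0.045,0.013,-0.069],"claw": 0},
    {"turn": [-0.006,0.0195,-0.0014],"dp": [0.045,0.013,-0.069],"claw": 0},
    {"turn": [-0.0104,0.0356,-0.0014],"dp": [0.097,0.027,-0.125],"claw": 0},
    {"turn": [-0.0104,0.0356,-0.0014],"dp": [0.097,0.027,-0.125],"claw": 0}
  ]
}}

```text
t: 7.78
ee_pos: [525.9, 17.3, 122.7]
orientation: [-1.503, -0.464, -0.053]
ft_force: [1.3, -0.7, -4.2]
width: 13.8
```

Run:
```python
from h import *
where()
for th,zl in ((16,40),(12,40),(8,40)):
    c=90*np.cos(np.radians(th))-94.5; s=zl+90*np.sin(np.radians(th))
    p,r=pose(c,s,th,cy=1); print(th,c.round(1),s.round(1)); go(p,r)
```

```text
t 7.78 plate c [-6.2 -0.  71.6] tilt 19.1 yaw err 0.05 roll n_y 0.0022 low [-91.3  -0.1  42.2] high [7.880e+01 1.000e-01 1.011e+02] F [ 1.3 -0.7 -4.2] M [-0.16  0.28 -0.04] w 13.8
16 -8.0 64.8
dp [ 0.009  0.014 -0.074] turn [-0.0038  0.0168 -0.0001]
12 -6.5 58.7
dp [ 0.072  0.031 -0.139] turn [-0.0096  0.0383 -0.0001]
8 -5.4 52.5
dp [ 0.13   0.047 -0.208] turn [-0.0154  0.0597 -0.0001]
```

Emit:
{"api": "jog_arm", "payload": {
  "steps": [
    {"turn": [0,0,0],"dp": [-0.045,0,0],"claw": 0},
    {"turn": [0,0,0],"dp": [-0.045,0,0],"claw": 0},
    {"turn": [-0.002,0.008,0],"dp": [-0.02,0.006,-0.037],"claw": 0},
    {"turn": [-0.0038,0.0168,0],"dp": [0.005,0.014,-0.074],"claw": 0},
    {"turn": [-0.0038,0.0168,0],"dp": [0.005,0.014,-0.074],"claw": 0},
    {"turn": [-0.0038,0.0168,0],"dp": [0.005,0.014,-0.074],"claw": 0}
  ]
}}

```text
t: 8.28
ee_pos: [526.2, 18.5, 116.9]
orientation: [-1.512, -0.424, -0.012]
ft_force: [0.5, -0.3, -3.3]
width: 13.7
```

Run:
```python
from h import *
where()
for th,zl in ((12,40),(8,40)):
    c=90*np.cos(np.radians(th))-94.5; s=zl+90*np.sin(np.radians(th))
    p,r=pose(c,s,th,cy=1); print(th,c.round(1),s.round(1)); go(p,r)
save('scene','s5');save('top','t5')
```

```text
t 8.28 plate c [-8.3  1.2 65. ] tilt 16.08 yaw err 0.02 roll n_y -0.0003 low [-94.8   1.2  40.1] high [78.1  1.2 90. ] F [ 0.5 -0.3 -3.3] M [-0.09  0.37  0.03] w 13.7
12 -6.5 58.7
dp [ 0.068  0.016 -0.068] turn [-0.006   0.0218 -0.0001]
8 -5.4 52.5
dp [ 0.126  0.032 -0.137] turn [-0.0118  0.0433 -0.0001]
```

View pics/s5.png

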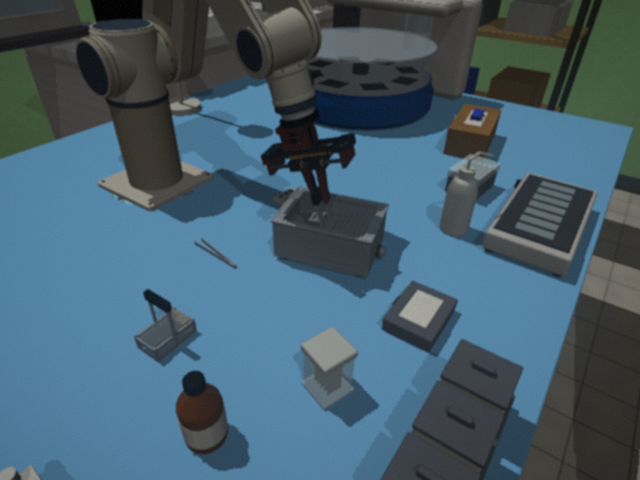

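The high end is now below the rim, with no contact force. I'll keep levelling.

Emit:
{"api": "jog_arm", "payload": {
  "steps": [
    {"turn": [-0.003,0.011,0],"dp": [0.034,0.008,-0.034],"claw": 0},
    {"turn": [-0.006,0.0218,0],"dp": [0.068,0.016,-0.068],"claw": 0},
    {"turn": [-0.009,0.032,0],"dp": [0.1,0.025,-0.1],"claw": 0},
    {"turn": [-0.0118,0.0433,0],"dp": [0.13,0.033,-0.137],"claw": 0},
    {"turn": [-0.0118,0.0433,0],"dp": [0.13,0.033,-0.137],"claw": 0},
    {"turn": [-0.0118,0.0433,0],"dp": [0.13,0.033,-0.137],"claw": 0}
  ]
}}

```text
t: 8.88
ee_pos: [536.0, 21.3, 105.7]
orientation: [-1.539, -0.317, 0.099]
ft_force: [-0.3, -0.0, -4.4]
width: 13.6
```

Run:
```python
from h import *
where()
for th,cx,cz in ((8,-1,53),(4,-1,46.5),(0,-1,40.5)):
    p,r=pose(cx,cz,th,cy=.5); go(p,r)
```

```text
t 8.88 plate c [-5.6  1.3 52.3] tilt 8.02 yaw err 0.02 roll n_y -0.0007 low [-94.7   1.2  39.7] high [83.5  1.3 64.8] F [-0.3 -0.  -4.4] M [-0.07  0.16 -0.05] w 13.6
dp [0.058 0.006 0.009] turn [-0.0002  0.0001 -0.0001]
dp [ 0.103  0.018 -0.067] turn [-0.0061  0.0215 -0.0001]
dp [ 0.148  0.031 -0.141] turn [-0.0119  0.043  -0.0001]
```

Emit:
{"api": "jog_arm", "payload": {
  "steps": [
    {"turn": [0,0,0],"dp": [0.03,0.003,0.005],"claw": 0},
    {"turn": [0,0,0],"dp": [0.058,0.006,0.009],"claw": 0},
    {"turn": [-0.003,0.011,0],"dp": [0.08,0.012,-0.03],"claw": 0},
    {"turn": [-0.0061,0.0215,0],"dp": [0.103,0.018,-0.067],"claw": 0},
    {"turn": [-0.009,0.032,0],"dp": [0.125,0.025,-0.104],"claw": 0},
    {"turn": [-0.012,0.043,0],"dp": [0.148,0.031,-0.141],"claw": 0},
    {"turn": [-0.012,0.043,0],"dp": [0.148,0.031,-0.141],"claw": 0},
    {"turn": [-0.012,0.043,0],"dp": [0.148,0.031,-0.141],"claw": 0}
  ]
}}

```text
t: 9.55
ee_pos: [548.1, 23.8, 94.3]
orientation: [-1.561, -0.21, 0.208]
ft_force: [-0.5, 1.0, -5.3]
width: 14.1
```

Run:
```python
from h import *
where()
p,r=pose(-1,37,0,cy=.5); go(p,r)
```

```text
t 9.55 plate c [-0.7  0.6 40.3] tilt 0.07 yaw err 0.03 roll n_y 0.0 low [-90.7   0.5  40.2] high [89.3  0.6 40.5] F [-0.5  1.  -5.3] M [-0.05 -0.1  -0.01] w 14.1
dp [-0.002 -0.001 -0.042] turn [-0.0001  0.0004 -0.0002]
```

Lower the last ~3 mm slowly, watching the force.

Emit:
{"api": "jog_arm", "payload": {
  "steps": [
    {"turn": [0,0,0],"dp": [0,0,-0.01],"claw": 0},
    {"turn": [0,0,0],"dp": [0,0,-0.02],"claw": 0},
    {"turn": [0,0,0],"dp": [0,0,-0.03],"claw": 0},
    {"turn": [0,0,0],"dp": [0,0,-0.035],"claw": 0},
    {"turn": [0,0,0],"dp": [0,0,-0.035],"claw": 0}
  ]
}}

```text
t: 9.97
ee_pos: [547.7, 23.6, 91.9]
orientation: [-1.561, -0.209, 0.208]
ft_force: [-1.7, -2.3, 2.0]
width: 14.0
```

Run:
```python
from h import *
where()
```

```text
t 9.97 plate c [-1.2  0.4 37.9] tilt 0.05 yaw err 0.02 roll n_y 0.0001 low [-91.2   0.4  37.8] high [88.8  0.4 38. ] F [-1.7 -2.3  2. ] M [-0.13  0.43 -0.05] w 14.0
```

Emit:
{"api": "jog_arm", "payload": {
  "steps": [
    {"turn": [0,0,0],"dp": [0,0,-0.006],"claw": 0},
    {"turn": [0,0,0],"dp": [0,0,-0.006],"claw": 0}
  ]
}}

```text
t: 10.13
ee_pos: [547.8, 23.5, 91.9]
orientation: [-1.561, -0.21, 0.208]
ft_force: [-1.6, -2.2, 3.4]
width: 13.7
```

Run:
```python
from h import *
where()
d=save('top','t6'); save('scene','s6')
```

```text
t 10.13 plate c [-1.1  0.3 37.9] tilt 0.07 yaw err 0.02 roll n_y 0.0002 low [-91.1   0.3  37.7] high [88.9  0.3 38. ] F [-1.6 -2.2  3.4] M [-0.17  0.5  -0.01] w 13.7
```

View pics/s6.png

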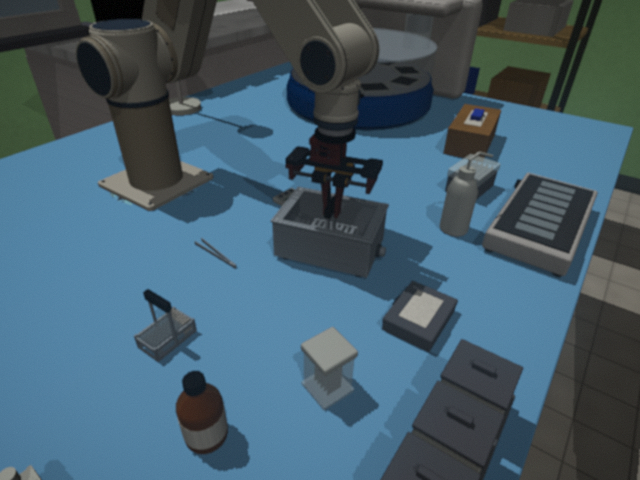

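Emit:
{"api": "jog_arm", "payload": {
  "steps": [
    {"turn": [0,0,0],"dp": [0.005,0.005,-0.012],"claw": 0},
    {"turn": [0,0,0],"dp": [0.005,0.005,-0.012],"claw": 0},
    {"turn": [0,0,0],"dp": [0.005,0.005,-0.012],"claw": 0}
  ]
}}

```text
t: 10.48
ee_pos: [548.0, 23.1, 91.5]
orientation: [-1.562, -0.209, 0.208]
ft_force: [-4.8, -6.2, 9.1]
width: 13.6
```

Run:
```python
from h import *
where()
o,d,W=wrist('w6'); 
L=R.from_euler('z',-TA,degrees=True).apply((W-TC).reshape(-1,3)).reshape(W.shape)
np.save('pics/w6L.npy',L)
```

```text
t 10.48 plate c [-1.1 -0.1 37.5] tilt 0.03 yaw err 0.05 roll n_y 0.0011 low [-91.1  -0.2  37.4] high [88.9 -0.1 37.5] F [-4.8 -6.2  9.1] M [-0.79  0.85  0.04] w 13.6
{'t': np.float64(10.483), 'qpos': array([ 2.100e-02,  5.010e-01,  1.881e+00, -1.000e-03,  7.580e-01,
       -2.440e-01]), 'ee_pos': array([547.973,  23.139,  91.45 ]), 'orientation': array([-1.562, -0.209,  0.208]), 'ft_force': array([-4.768, -6.223,  9.096]), 'moment': array([-0.787,  0.85 ,  0.038]), 'width': np.float64(13.613)}
```

View pics/w6.png

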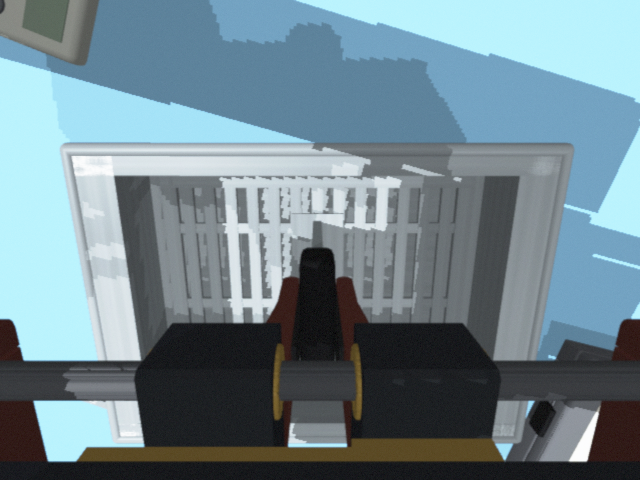

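The wrist view shows the grid inside the trough below both end rims, level, with the plate at columns ~160–480. I'll check its height at the ends.

Run:
```python
from h import *
L=np.load('pics/w6L.npy'); P=L[150:330].reshape(-1,3)
for x in range(-90,95,15):
    q=P[(np.abs(P[:,0]-x)<4)&(P[:,1]>5)&(P[:,1]<50)&(P[:,2]<60)&(P[:,2]>25)]
    if len(q)>5: print(x,len(q),np.percentile(q[:,2],[50,90]).round(1))
```

```text
-90 793 [38.1 39.1]
-75 980 [38. 39.]
-60 721 [38.  38.9]
-45 502 [38.  38.9]
-30 520 [38.1 39. ]
-15 765 [38.8 40.4]
0 647 [38.8 42.3]
15 620 [38.6 40.3]
30 485 [38.  38.9]
45 606 [38.  38.8]
60 872 [38. 39.]
75 917 [38.1 38.9]
90 791 [37.3 38.9]
```

Emit:
{"api": "jog_arm", "payload": {
  "steps": [
    {"turn": [0,0,0],"dp": [0,0,0.008],"claw": 0.15},
    {"turn": [0,0,0],"dp": [0,0,0.008],"claw": 0.3},
    {"turn": [0,0,0],"dp": [0,0,0.008],"claw": 0.5},
    {"turn": [0,0,0],"dp": [0,0,0.008],"claw": 0.5},
    {"turn": [0,0,0],"dp": [0,0,0.008],"claw": 0.5},
    {"turn": [0,0,0],"dp": [0,0,0.008],"claw": 0.5}
  ]
}}

```text
t: 11.03
ee_pos: [548.1, 23.3, 92.0]
orientation: [-1.562, -0.21, 0.208]
ft_force: [0.6, 0.4, -0.3]
width: 42.5
```

Emit:
{"api": "jog_arm", "payload": {
  "steps": [
    {"turn": [0,0,0],"dp": [0,0,0.3],"claw": 0.5},
    {"turn": [0,0,0],"dp": [0,0,0.7],"claw": 0.5},
    {"turn": [0,0,0],"dp": [0,0,1],"claw": 0.6},
    {"turn": [0,0,0],"dp": [0,0,1],"claw": 0.8}
  ]
}}

```text
t: 11.37
ee_pos: [551.2, 23.4, 176.7]
orientation: [-1.563, -0.216, 0.202]
ft_force: [0.2, -0.2, 0.6]
width: 53.8
```

Emit:
{"api": "jog_arm", "payload": {
  "steps": [
    {"turn": [0,0,-0.035],"dp": [-0.1,-0.4,0.5],"claw": 1},
    {"turn": [0,0,-0.07],"dp": [-0.2,-0.7,0.8],"claw": 1},
    {"turn": [0,0,-0.11],"dp": [-0.2,-1,0.8],"claw": 1}
  ]
}}

```text
t: 11.62
ee_pos: [536.5, -57.1, 244.7]
orientation: [-1.574, 0.053, -0.076]
ft_force: [2.1, 0.4, 0.8]
width: 73.6
```

Emit:
{"api": "jog_arm", "payload": {
  "steps": [
    {"turn": [0,0,-0.035],"dp": [-0.1,-0.5,0],"claw": 1},
    {"turn": [0,0,-0.07],"dp": [-0.2,-1,0],"claw": 1},
    {"turn": [0,0,-0.11],"dp": [-0.2,-1,0],"claw": 1}
  ]
}}

```text
t: 11.87
ee_pos: [519.5, -142.4, 244.7]
orientation: [-1.552, 0.332, -0.354]
ft_force: [0.7, 0.6, -0.7]
width: 87.5
```

Emit:
{"api": "jog_arm", "payload": {
  "steps": [
    {"turn": [0,0,-0.035],"dp": [-0.1,-0.5,0],"claw": 1},
    {"turn": [0,0,-0.07],"dp": [-0.2,-1,0],"claw": 1},
    {"turn": [0,0,-0.11],"dp": [-0.2,-1,0],"claw": 1}
  ]
}}

```text
t: 12.12
ee_pos: [502.3, -227.2, 244.2]
orientation: [-1.493, 0.608, -0.629]
ft_force: [0.0, 0.9, -0.2]
width: 88.0
```

Emit:
{"api": "jog_arm", "payload": {
  "steps": [
    {"turn": [0,0,-0.035],"dp": [-0.1,-0.5,0],"claw": 1},
    {"turn": [0,0,-0.07],"dp": [-0.2,-0.8,0],"claw": 1},
    {"turn": [0,0,-0.11],"dp": [-0.25,-0.8,0],"claw": 1}
  ]
}}

```text
t: 12.37
ee_pos: [481.6, -295.2, 243.6]
orientation: [-1.398, 0.881, -0.9]
ft_force: [-0.4, 0.5, 0.1]
width: 88.0
```

Run:
```python
from h import *
o,d,W=wrist('w7'); yaw(o); np.save('pics/w7W.npy',W); save('top','t7')
```

```text
{'t': np.float64(12.367), 'qpos': array([-0.563,  0.306,  1.754, -0.018,  1.071,  0.589]), 'ee_pos': array([ 481.568, -295.25 ,  243.561]), 'orientation': array([-1.398,  0.881, -0.9  ]), 'ft_force': array([-0.406,  0.526,  0.08 ]), 'moment': array([-0.026,  0.003, -0.002]), 'width': np.float64(88.046)}
tool x yaw -65.49 toolx z 0.018 y [ 0.001 -0.019 -1.   ]
```

View pics/w7.png

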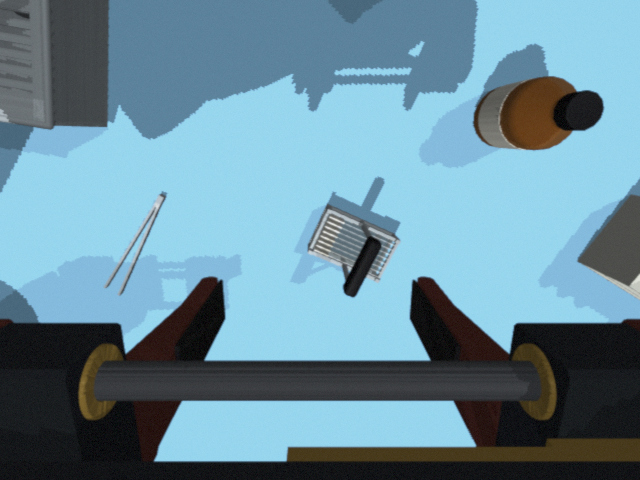

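View pics/t7.png

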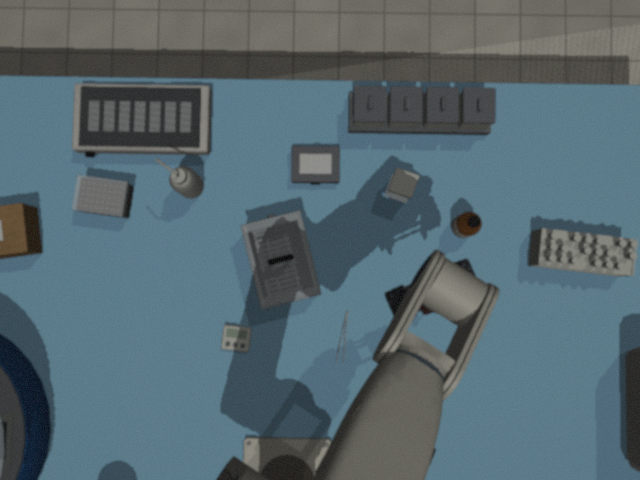

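The top view shows the grid lying in the trough with its handle at (281,258). The wrist view shows the rack's black grip from (378,240) to (352,293).

Run:
```python
from h import *
W=np.load('pics/w7W.npy'); P=W[190:305,295:410].reshape(-1,3)
for lo,hi in [(90,108),(20,40)]:
    Q=P[(P[:,2]>lo)&(P[:,2]<hi)]; print(len(Q),Q.mean(0).round(1),cv2.minAreaRect(Q[:,:2].astype(np.float32)))
o=st(); yaw(o)
```

```text
898 [ 464.4 -348.1   97.2] ((462.8719177246094, -349.306884765625), (56.11149978637695, 12.788980484008789), 0.5194787383079529)
2508 [ 463.8 -344.3   27.5] ((462.9098815917969, -349.42071533203125), (52.844425201416016, 84.63280487060547), 0.4950377941131592)
{'t': np.float64(12.467), 'qpos': array([-0.559,  0.305,  1.756, -0.016,  1.071,  0.588]), 'ee_pos': array([ 481.421, -292.077,  243.342]), 'orientation': array([-1.398,  0.879, -0.895]), 'ft_force': array([ 0.022, -0.036,  0.188]), 'moment': array([ 0.049, -0.018,  0.012]), 'width': np.float64(87.95)}
tool x yaw -65.23 toolx z 0.016 y [ 0.    -0.017 -1.   ]
```

Emit:
{"api": "jog_arm", "payload": {
  "steps": [
    {"turn": [0.005,0,-0.04],"dp": [-0.08,-0.24,0],"claw": 1},
    {"turn": [0.005,0,-0.08],"dp": [-0.16,-0.48,0],"claw": 1},
    {"turn": [0.005,0,-0.12],"dp": [-0.231,-0.712,-0.2],"claw": 1},
    {"turn": [0.005,0,-0.135],"dp": [-0.231,-0.712,-0.5],"claw": 1},
    {"turn": [0.005,0,-0.135],"dp": [-0.231,-0.712,-0.8],"claw": 1},
    {"turn": [0.005,0,-0.135],"dp": [-0.231,-0.712,-0.8],"claw": 1},
    {"turn": [0.005,0,-0.135],"dp": [-0.231,-0.712,-0.8],"claw": 1}
  ]
}}

```text
t: 13.05
ee_pos: [462.5, -347.7, 178.2]
orientation: [-1.218, 1.206, -1.196]
ft_force: [0.8, -0.1, 0.8]
width: 87.8
```

Run:
```python
from h import *
o,d,W=wrist('w8'); yaw(o)
m=(W[...,2]>88)&(W[...,2]<106)&(np.hypot(W[...,0]-463,W[...,1]+349)<40); v,u=np.nonzero(m); print(u.min(),u.max(),v.min(),v.max(),len(u))
print(cv2.minAreaRect(W[m][:,:2].astype(np.float32)),np.median(W[m][:,2]))
```

```text
{'t': np.float64(13.05), 'qpos': array([-0.664,  0.413,  1.764, -0.003,  0.97 ,  0.896]), 'ee_pos': array([ 462.478, -347.714,  178.167]), 'orientation': array([-1.218,  1.206, -1.196]), 'ft_force': array([ 0.843, -0.057,  0.834]), 'moment': array([ 0.047, -0.006,  0.042]), 'width': np.float64(87.817)}
tool x yaw -89.31 toolx z -0.002 y [-0.006  0.002 -1.   ]
313 331 205 285 1404
((463.0858459472656, -349.3258972167969), (55.513912200927734, 12.014813423156738), 0.11735664308071136) 97.93236781644501
```

View pics/w8.png

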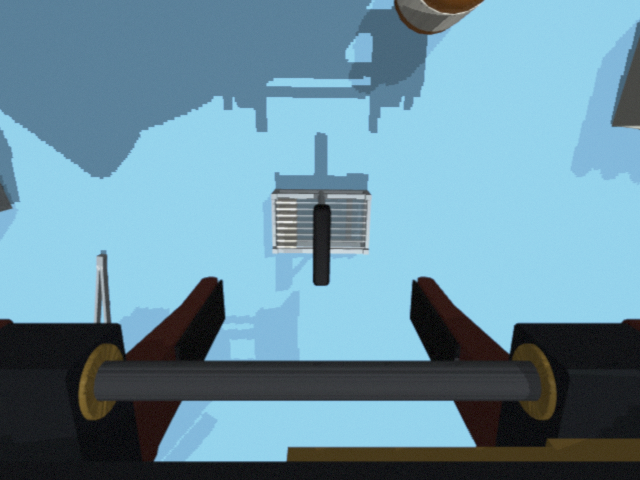

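The rack's grip is centred between the fingers at columns 313–331. Descend to TCP z 71.

Emit:
{"api": "jog_arm", "payload": {
  "steps": [
    {"turn": [0,-0.002,-0.002],"dp": [0.006,-0.018,-0.4],"claw": 1},
    {"turn": [0,-0.002,-0.002],"dp": [0.006,-0.018,-0.8],"claw": 1},
    {"turn": [0,-0.002,-0.002],"dp": [0.006,-0.018,-0.8],"claw": 1},
    {"turn": [0,-0.002,-0.002],"dp": [0.006,-0.018,-0.8],"claw": 1}
  ]
}}

```text
t: 13.43
ee_pos: [463.9, -349.3, 115.9]
orientation: [-1.211, 1.204, -1.204]
ft_force: [0.3, 0.7, 0.6]
width: 88.1
```

Run:
```python
from h import *
o=st(); yaw(o); print((np.array([463,-349.2,71])-o['ee_pos'])/80)
```

```text
{'t': np.float64(13.433), 'qpos': array([-0.667,  0.501,  1.799,  0.002,  0.841,  0.896]), 'ee_pos': array([ 463.925, -349.286,  115.911]), 'orientation': array([-1.211,  1.204, -1.204]), 'ft_force': array([0.349, 0.715, 0.553]), 'moment': array([0.033, 0.003, 0.007]), 'width': np.float64(88.086)}
tool x yaw -89.6 toolx z -0.001 y [ 0.001  0.001 -1.   ]
[-0.01156235  0.00107288 -0.56139304]
```

Emit:
{"api": "jog_arm", "payload": {
  "steps": [
    {"turn": [0,0,0],"dp": [-0.01,0,-0.3],"claw": 1},
    {"turn": [0,0,0],"dp": [-0.01,0,-0.56],"claw": 1},
    {"turn": [0,0,0],"dp": [-0.01,0,-0.56],"claw": 0.6},
    {"turn": [0,0,0],"dp": [-0.01,0,-0.56],"claw": 0.4},
    {"turn": [0,0,0],"dp": [-0.01,0,-0.56],"claw": 0.3},
    {"turn": [0,0,0],"dp": [-0.01,0,-0.56],"claw": 0.25},
    {"turn": [0,0,0],"dp": [-0.01,0,-0.56],"claw": 0.25},
    {"turn": [0,0,0],"dp": [-0.01,0,-0.56],"claw": 0.25},
    {"turn": [0,0,0],"dp": [-0.01,0,-0.56],"claw": 0.2},
    {"turn": [0,0,0],"dp": [-0.01,0,-0.56],"claw": 0.2}
  ]
}}

```text
t: 14.27
ee_pos: [463.2, -349.4, 71.5]
orientation: [-1.211, 1.203, -1.204]
ft_force: [1.0, 0.1, 0.2]
width: 38.0
```

Run:
```python
from h import *
o=st(); yaw(o); print((np.array([463,-349.2,71])-o['ee_pos'])/80)
```

```text
{'t': np.float64(14.267), 'qpos': array([-0.668,  0.569,  1.816,  0.002,  0.756,  0.895]), 'ee_pos': array([ 463.225, -349.376,   71.45 ]), 'orientation': array([-1.211,  1.203, -1.204]), 'ft_force': array([1.025, 0.061, 0.232]), 'moment': array([ 0.059,  0.071, -0.036]), 'width': np.float64(37.994)}
tool x yaw -89.6 toolx z -0.001 y [ 0.002  0.001 -1.   ]
[-0.002817    0.00219433 -0.00562886]
```

Close step by step, so that first contact can't push the rack far.

Emit:
{"api": "jog_arm", "payload": {
  "steps": [
    {"turn": [0,0,0],"dp": [0,0,-0.003],"claw": 0.2},
    {"turn": [0,0,0],"dp": [0,0,-0.003],"claw": 0.2},
    {"turn": [0,0,0],"dp": [0,0,-0.003],"claw": 0.17},
    {"turn": [0,0,0],"dp": [0,0,-0.003],"claw": 0.15},
    {"turn": [0,0,0],"dp": [0,0,-0.003],"claw": 0.13},
    {"turn": [0,0,0],"dp": [0,0,-0.003],"claw": 0.1},
    {"turn": [0,0,0],"dp": [0,0,-0.003],"claw": 0.0},
    {"turn": [0,0,0],"dp": [0,0,-0.003],"claw": 0.0},
    {"turn": [0,0,0],"dp": [0,0,-0.003],"claw": 0.0},
    {"turn": [0,0,0],"dp": [0,0,-0.003],"claw": 0.0},
    {"turn": [0,0,0],"dp": [0,0,-0.003],"claw": 0.0}
  ]
}}

```text
t: 15.18
ee_pos: [463.2, -349.3, 71.1]
orientation: [-1.211, 1.203, -1.204]
ft_force: [-0.1, -0.4, -2.0]
width: 11.6
```

Emit:
{"api": "jog_arm", "payload": {
  "steps": [
    {"turn": [0,0,0],"dp": [0,0,0.05],"claw": 0},
    {"turn": [0,0,0],"dp": [0,0,0.2],"claw": 0},
    {"turn": [0,0,0],"dp": [0,0,0.45],"claw": 0},
    {"turn": [0,0,0],"dp": [0,0,0.7],"claw": 0},
    {"turn": [0,0,0],"dp": [0,0,0.8],"claw": 0},
    {"turn": [0,0,0],"dp": [0,0,0.8],"claw": 0},
    {"turn": [0,0,0],"dp": [0,0,0.8],"claw": 0}
  ]
}}

```text
t: 15.77
ee_pos: [463.2, -349.3, 135.6]
orientation: [-1.211, 1.203, -1.205]
ft_force: [-0.1, 0.5, -2.6]
width: 11.5
```

Run:
```python
from h import *
o,d,W=wrist('w9'); yaw(o); save('scene','s9')
```

```text
{'t': np.float64(15.767), 'qpos': array([-0.668,  0.471,  1.791,  0.002,  0.877,  0.895]), 'ee_pos': array([ 463.224, -349.328,  135.557]), 'orientation': array([-1.211,  1.203, -1.205]), 'ft_force': array([-0.118,  0.492, -2.555]), 'moment': array([0.031, 0.011, 0.032]), 'width': np.float64(11.468)}
tool x yaw -89.6 toolx z -0.0 y [ 0.002  0.    -1.   ]
```

View pics/w9.png

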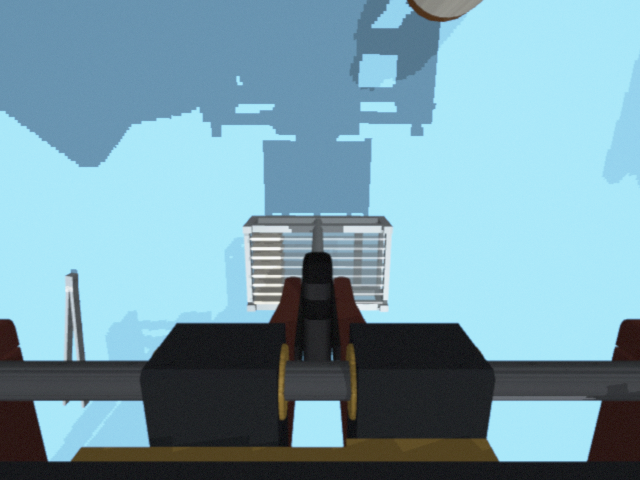

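View pics/s9.png

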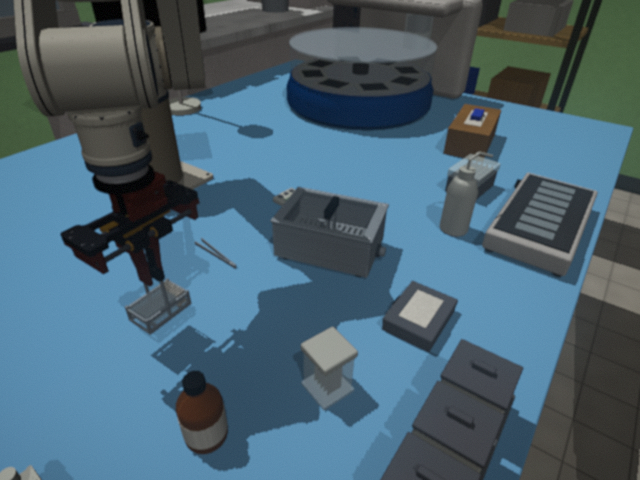

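The rack is held upright, with its frame square at columns 245–390. Now I'll carry it, with the TCP at z 215.

Emit:
{"api": "jog_arm", "payload": {
  "steps": [
    {"turn": [0,0,0],"dp": [0,0,0.3],"claw": 0},
    {"turn": [0,0,0.01],"dp": [0.03,0.2,0.7],"claw": 0},
    {"turn": [0,0,0.02],"dp": [0.06,0.5,1],"claw": 0},
    {"turn": [0,0,0.03],"dp": [0.1,0.8,1],"claw": 0},
    {"turn": [0,0,0.03],"dp": [0.12,1,1],"claw": 0}
  ]
}}

```text
t: 16.28
ee_pos: [472.4, -267.4, 214.8]
orientation: [-1.254, 1.133, -1.132]
ft_force: [0.0, 0.3, -3.3]
width: 11.4
```

Emit:
{"api": "jog_arm", "payload": {
  "steps": [
    {"turn": [0,0,0.01],"dp": [0.05,0.4,0],"claw": 0},
    {"turn": [0,0,0.02],"dp": [0.1,0.8,0],"claw": 0},
    {"turn": [0,0,0.025],"dp": [0.12,1,0],"claw": 0}
  ]
}}

```text
t: 16.53
ee_pos: [481.1, -184.4, 213.5]
orientation: [-1.289, 1.076, -1.069]
ft_force: [-0.4, -0.8, -2.7]
width: 11.9
```

Emit:
{"api": "jog_arm", "payload": {
  "steps": [
    {"turn": [0,0,0.01],"dp": [0.05,0.4,0],"claw": 0},
    {"turn": [0,0,0.02],"dp": [0.1,0.8,0],"claw": 0},
    {"turn": [0,0,0.025],"dp": [0.12,1,0],"claw": 0}
  ]
}}

```text
t: 16.78
ee_pos: [489.8, -101.5, 212.2]
orientation: [-1.322, 1.017, -1.006]
ft_force: [-0.3, -0.1, -3.3]
width: 11.4
```

```bash
cat >> h.py <<'E'
def rack(lx,ly,z,goyaw=TA-90):
    p=TC+R.from_euler('z',TA,degrees=True).apply([lx,ly,0]); p[2]=z
    Rr=R.from_euler('z',goyaw,degrees=True)*R.from_matrix(np.array([[1,0,0],[0,0,1.],[0,-1,0]])); go(p,Rr)
def rw():
    o=st(); yaw(o); print('local',R.from_euler('z',-TA,degrees=True).apply(o['ee_pos']-TC).round(1),'F',o['ft_force'].round(1))
E
python3 - <<'E'
from h import *
rw(); rack(-47.5,0,215)
E
```

```text
{'t': np.float64(16.783), 'qpos': array([-0.231,  0.257,  1.907,  0.005,  0.984,  1.073]), 'ee_pos': array([ 489.791, -101.486,  212.206]), 'orientation': array([-1.322,  1.017, -1.006]), 'ft_force': array([-0.277, -0.102, -3.316]), 'moment': array([-0.058, -0.034, -0.002]), 'width': np.float64(11.377)}
tool x yaw -74.82 toolx z -0.006 y [-0.005  0.005 -1.   ]
local [ -89.9 -105.1  212.2] F [-0.3 -0.1 -3.3]
dp [0.167 1.407 0.035] turn [-0.0017 -0.0015  0.0001]
```

Emit:
{"api": "jog_arm", "payload": {
  "steps": [
    {"turn": [0,0,0],"dp": [0.06,0.4,0.04],"claw": 0},
    {"turn": [-0.002,-0.0015,0],"dp": [0.1,0.7,0.04],"claw": 0},
    {"turn": [-0.002,-0.0015,0],"dp": [0.12,0.9,0.04],"claw": 0}
  ]
}}

```text
t: 17.03
ee_pos: [498.7, -27.2, 214.3]
orientation: [-1.325, 1.012, -1.01]
ft_force: [0.6, -1.4, -3.1]
width: 11.9
```

Emit:
{"api": "jog_arm", "payload": {
  "steps": [
    {"turn": [0,0,0],"dp": [0.02,0.25,0],"claw": 0},
    {"turn": [0,0,0],"dp": [0.04,0.4,0],"claw": 0},
    {"turn": [0,0,0],"dp": [0.05,0.45,0],"claw": 0},
    {"turn": [0,0,0],"dp": [0.05,0.45,0],"claw": 0},
    {"turn": [0,0,0],"dp": [0.05,0.45,0],"claw": 0}
  ]
}}

```text
t: 17.45
ee_pos: [502.6, 8.3, 213.9]
orientation: [-1.326, 1.012, -1.01]
ft_force: [-0.8, 0.2, -3.4]
width: 12.0
```

Run:
```python
from h import *
rw(); rack(-47.5,0,190)
o,d,W=wrist('w10'); L=R.from_euler('z',-TA,degrees=True).apply((W-TC).reshape(-1,3)).reshape(W.shape)
np.save('pics/w10L.npy',L); save('scene','s10')
```

```text
{'t': np.float64(17.45), 'qpos': array([-7.000e-03,  2.570e-01,  1.902e+00, -1.000e-03,  9.850e-01,
        1.298e+00]), 'ee_pos': array([502.552,   8.27 , 213.892]), 'orientation': array([-1.326,  1.012, -1.01 ]), 'ft_force': array([-0.791,  0.173, -3.403]), 'moment': array([-0.033, -0.005, -0.007]), 'width': np.float64(11.998)}
tool x yaw -74.74 toolx z 0.0 y [-0.003 -0.001 -1.   ]
local [-48.8  -2.5 213.9] F [-0.8  0.2 -3.4]
dp [ 0.008  0.035 -0.299] turn [ 0.0003 -0.0009 -0.0003]
{'t': np.float64(17.45), 'qpos': array([-7.000e-03,  2.570e-01,  1.902e+00, -1.000e-03,  9.850e-01,
        1.298e+00]), 'ee_pos': array([502.552,   8.27 , 213.892]), 'orientation': array([-1.326,  1.012, -1.01 ]), 'ft_force': array([-0.791,  0.173, -3.403]), 'moment': array([-0.033, -0.005, -0.007]), 'width': np.float64(11.998)}
```

View pics/w10.png

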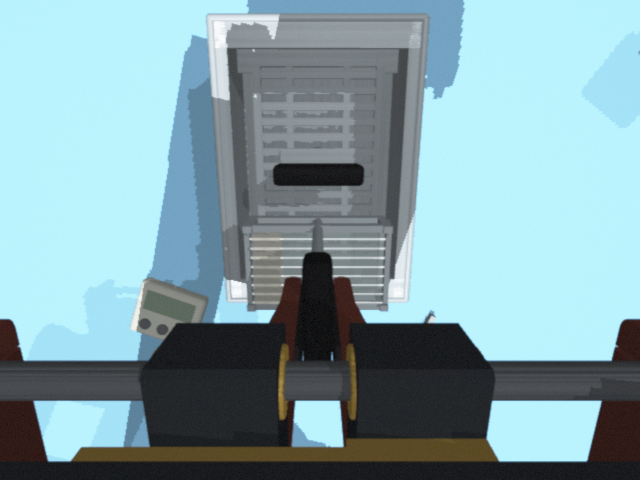

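The wrist view shows the grid's handle at (318,174) and the rack at columns 245–392, rows 222–308, centred between the long sides. I'll measure the handle and the rack.

Run:
```python
from h import *
L=np.load('pics/w10L.npy')
P=L[150:200,260:380].reshape(-1,3); Q=P[(P[:,2]>110)&(P[:,2]<130)]; print('handle',len(Q),cv2.minAreaRect(Q[:,:2].astype(np.float32)),np.median(Q[:,2]))
P=L[210:320,235:400].reshape(-1,3); Q=P[(P[:,2]>135)&(P[:,2]<185)]; print('rack',len(Q),np.percentile(Q,[.5,50,99.5],axis=0).round(1))
P=L[:320,200:440].reshape(-1,3); Q=P[(P[:,2]>95)&(P[:,2]<103)]; print('rim',len(Q),np.percentile(Q,[.5,50,99.5],axis=0).round(1))
s=Q[np.abs(Q[:,1])<40]; print('end rim x',np.percentile(s[:,0],[1,99]))
for sg in (1,-1):
    s=Q[(np.abs(Q[:,0])<50)&(Q[:,1]*sg>40)]; print(sg,np.percentile(s[:,1],[1,99]))
```

```text
handle 1957 ((-0.7608027458190918, -2.0995254516601562), (14.043561935424805, 62.109954833984375), 0.010639484971761703) 119.92627771820598
rack 10292 [[-74.6 -43.3 142.4]
 [-40.3  -1.2 169.7]
 [-23.   40.2 175.7]]
rim 17358 [[-102.3  -75.    95.5]
 [  69.4   -1.6   98.5]
 [ 102.4   71.8  100.7]]
end rim x [ 81.72099336 102.4994269 ]
1 [59.25466201 72.05575525]
-1 [-75.13858468 -62.4071754 ]
```

Run:
```python
from h import *
rw(); rack(-47,-1,145)
```

```text
{'t': np.float64(17.55), 'qpos': array([-7.000e-03,  2.560e-01,  1.902e+00, -1.000e-03,  9.850e-01,
        1.299e+00]), 'ee_pos': array([502.628,   7.858, 214.135]), 'orientation': array([-1.325,  1.013, -1.011]), 'ft_force': array([-0.028, -0.39 , -2.576]), 'moment': array([-0.036, -0.018, -0.001]), 'width': np.float64(11.614)}
tool x yaw -74.81 toolx z 0.0 y [-0.002 -0.001 -1.   ]
local [-48.9  -2.9 214.1] F [-0.  -0.4 -2.6]
dp [ 0.016  0.029 -0.864] turn [ 0.0003 -0.0007  0.    ]
```

Emit:
{"api": "jog_arm", "payload": {
  "steps": [
    {"turn": [0,-0.0007,0],"dp": [0.016,0.029,-0.1],"claw": 0},
    {"turn": [0,-0.0007,0],"dp": [0.016,0.029,-0.3],"claw": 0},
    {"turn": [0,-0.0007,0],"dp": [0.016,0.029,-0.5],"claw": 0},
    {"turn": [0,-0.0007,0],"dp": [0.016,0.029,-0.7],"claw": 0},
    {"turn": [0,-0.0007,0],"dp": [0.016,0.029,-0.864],"claw": 0},
    {"turn": [0,-0.0007,0],"dp": [0.016,0.029,-0.864],"claw": 0}
  ]
}}

```text
t: 18.05
ee_pos: [502.0, 9.6, 142.3]
orientation: [-1.326, 1.016, -1.01]
ft_force: [0.2, -0.3, -2.8]
width: 11.9
```

Run:
```python
from h import *
rw(); rack(-47,-1,114)
```

```text
{'t': np.float64(18.05), 'qpos': array([-4.000e-03,  3.640e-01,  1.954e+00, -1.000e-03,  8.280e-01,
        1.303e+00]), 'ee_pos': array([501.97 ,   9.586, 142.28 ]), 'orientation': array([-1.326,  1.016, -1.01 ]), 'ft_force': array([ 0.161, -0.268, -2.775]), 'moment': array([ 0.058,  0.032, -0.005]), 'width': np.float64(11.918)}
tool x yaw -74.86 toolx z -0.0 y [-0.005 -0.001 -1.   ]
local [-49.   -1.1 142.3] F [ 0.2 -0.3 -2.8]
dp [ 0.024  0.008 -0.353] turn [ 0.0003 -0.0015  0.0004]
```

Emit:
{"api": "jog_arm", "payload": {
  "steps": [
    {"turn": [0,-0.0015,0],"dp": [0.024,0.008,-0.08],"claw": 0},
    {"turn": [0,-0.0015,0],"dp": [0.024,0.008,-0.18],"claw": 0},
    {"turn": [0,-0.0015,0],"dp": [0.024,0.008,-0.27],"claw": 0},
    {"turn": [0,-0.0015,0],"dp": [0.024,0.008,-0.34],"claw": 0},
    {"turn": [0,-0.0015,0],"dp": [0.024,0.008,-0.34],"claw": 0},
    {"turn": [0,-0.0015,0],"dp": [0.024,0.008,-0.34],"claw": 0}
  ]
}}

```text
t: 18.55
ee_pos: [503.8, 10.3, 114.9]
orientation: [-1.324, 1.012, -1.013]
ft_force: [-0.1, 1.3, -3.6]
width: 12.0
```

Run:
```python
from h import *
rw(); rack(-47,-1,110)
```

```text
{'t': np.float64(18.55), 'qpos': array([-3.000e-03,  4.110e-01,  1.968e+00, -1.000e-03,  7.630e-01,
        1.305e+00]), 'ee_pos': array([503.776,  10.254, 114.851]), 'orientation': array([-1.324,  1.012, -1.013]), 'ft_force': array([-0.145,  1.276, -3.593]), 'moment': array([-0.036, -0.047,  0.041]), 'width': np.float64(11.955)}
tool x yaw -74.86 toolx z 0.001 y [-0.001 -0.001 -1.   ]
local [-47.1  -0.9 114.9] F [-0.1  1.3 -3.6]
dp [ 0.002 -0.001 -0.061] turn [ 0.0003 -0.0002  0.0003]
```

Still free. Slow touch-down next.

Emit:
{"api": "jog_arm", "payload": {
  "steps": [
    {"turn": [0,0,0],"dp": [0,0,-0.01],"claw": 0},
    {"turn": [0,0,0],"dp": [0,0,-0.02],"claw": 0},
    {"turn": [0,0,0],"dp": [0,0,-0.03],"claw": 0},
    {"turn": [0,0,0],"dp": [0,0,-0.04],"claw": 0},
    {"turn": [0,0,0],"dp": [0,0,-0.045],"claw": 0},
    {"turn": [0,0,0],"dp": [0,0,-0.045],"claw": 0}
  ]
}}

```text
t: 19.05
ee_pos: [503.7, 10.2, 111.3]
orientation: [-1.324, 1.013, -1.013]
ft_force: [0.1, 0.3, -3.3]
width: 11.5
```

Run:
```python
from h import *
rw()
```

```text
{'t': np.float64(19.05), 'qpos': array([-3.000e-03,  4.170e-01,  1.970e+00, -1.000e-03,  7.550e-01,
        1.305e+00]), 'ee_pos': array([503.74 ,  10.234, 111.25 ]), 'orientation': array([-1.324,  1.013, -1.013]), 'ft_force': array([ 0.089,  0.279, -3.321]), 'moment': array([ 0.06 , -0.005, -0.016]), 'width': np.float64(11.506)}
tool x yaw -74.86 toolx z 0.001 y [-0.001 -0.001 -1.   ]
local [-47.2  -0.9 111.3] F [ 0.1  0.3 -3.3]
```

Emit:
{"api": "jog_arm", "payload": {
  "steps": [
    {"turn": [0,0,0],"dp": [0,0,-0.006],"claw": 0},
    {"turn": [0,0,0],"dp": [0,0,-0.012],"claw": 0},
    {"turn": [0,0,0],"dp": [0,0,-0.018],"claw": 0},
    {"turn": [0,0,0],"dp": [0,0,-0.018],"claw": 0}
  ]
}}

```text
t: 19.38
ee_pos: [503.9, 10.1, 110.1]
orientation: [-1.324, 1.012, -1.013]
ft_force: [-1.9, -1.6, 2.4]
width: 11.5
```

Run:
```python
from h import *
rw()
```

```text
{'t': np.float64(19.383), 'qpos': array([-0.003,  0.419,  1.97 , -0.002,  0.753,  1.305]), 'ee_pos': array([503.876,  10.146, 110.096]), 'orientation': array([-1.324,  1.012, -1.013]), 'ft_force': array([-1.867, -1.611,  2.42 ]), 'moment': array([-0.096,  0.244,  0.006]), 'width': np.float64(11.543)}
tool x yaw -74.86 toolx z 0.001 y [-0.    -0.001 -1.   ]
local [-47.   -1.1 110.1] F [-1.9 -1.6  2.4]
```

Contact is made at the expected height, 110. Release slowly.

Emit:
{"api": "jog_arm", "payload": {
  "steps": [
    {"turn": [0,0,0],"dp": [0,0,0],"claw": 0.15},
    {"turn": [0,0,0],"dp": [0,0,0],"claw": 0.2},
    {"turn": [0,0,0],"dp": [0,0,0],"claw": 0.3},
    {"turn": [0,0,0],"dp": [0,0,0],"claw": 0.4},
    {"turn": [0,0,0],"dp": [0,0,0],"claw": 0.4},
    {"turn": [0,0,0],"dp": [0,0,0],"claw": 0.4}
  ]
}}

```text
t: 19.88
ee_pos: [503.9, 10.1, 110.1]
orientation: [-1.324, 1.012, -1.013]
ft_force: [0.6, -0.0, -0.3]
width: 34.5
```

Run:
```python
from h import *
rw(); wrist('w11')
```

```text
{'t': np.float64(19.883), 'qpos': array([-0.003,  0.419,  1.97 , -0.002,  0.753,  1.305]), 'ee_pos': array([503.904,  10.145, 110.079]), 'orientation': array([-1.324,  1.012, -1.013]), 'ft_force': array([ 0.591, -0.004, -0.324]), 'moment': array([-0.058,  0.051, -0.03 ]), 'width': np.float64(34.544)}
tool x yaw -74.86 toolx z 0.001 y [-0.    -0.001 -1.   ]
local [-47.   -1.1 110.1] F [ 0.6 -0.  -0.3]
{'t': np.float64(19.883), 'qpos': array([-0.003,  0.419,  1.97 , -0.002,  0.753,  1.305]), 'ee_pos': array([503.904,  10.145, 110.079]), 'orientation': array([-1.324,  1.012, -1.013]), 'ft_force': array([ 0.591, -0.004, -0.324]), 'moment': array([-0.058,  0.051, -0.03 ]), 'width': np.float64(34.544)}
```

View pics/w11.png

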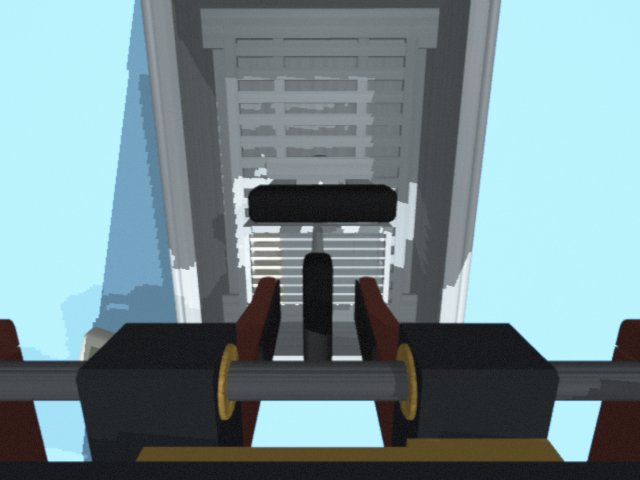

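The rack stands free between the open fingers, with its grip at (318,300), beside the grid's handle at (322,203). I'll withdraw straight up, then back away to look.

Emit:
{"api": "jog_arm", "payload": {
  "steps": [
    {"turn": [0,0,0],"dp": [0,0,0.15],"claw": 0.4},
    {"turn": [0,0,0],"dp": [0,0,0.4],"claw": 0.4},
    {"turn": [0,0,0],"dp": [0,0,0.7],"claw": 0.4},
    {"turn": [0,0,0],"dp": [0,0,1],"claw": 0.4},
    {"turn": [0,0,0],"dp": [0,0,1],"claw": 0.4}
  ]
}}

```text
t: 20.35
ee_pos: [506.6, 10.2, 194.1]
orientation: [-1.319, 1.007, -1.017]
ft_force: [1.3, 0.0, 0.2]
width: 35.1
```

Emit:
{"api": "jog_arm", "payload": {
  "steps": [
    {"turn": [0,0,0],"dp": [-0.2,-0.5,0.5],"claw": 0.4},
    {"turn": [0,0,0],"dp": [-0.4,-1,0.8],"claw": 0.4},
    {"turn": [0,0,0],"dp": [-0.5,-1,0.8],"claw": 0.4}
  ]
}}

```text
t: 20.6
ee_pos: [467.2, -71.3, 259.6]
orientation: [-1.319, 1.004, -1.018]
ft_force: [0.1, -0.2, 0.4]
width: 35.5
```

Emit:
{"api": "jog_arm", "payload": {
  "steps": [
    {"turn": [0,0,0],"dp": [-0.1,-0.5,0],"claw": 0.4},
    {"turn": [0,0,0],"dp": [-0.2,-1,0],"claw": 0.4},
    {"turn": [0,0,0],"dp": [-0.2,-1,0],"claw": 0.4},
    {"turn": [0,0,0],"dp": [-0.2,-1,0],"claw": 0.4},
    {"turn": [0,0,0],"dp": [-0.2,-1,0],"claw": 0.4}
  ]
}}

```text
t: 21.02
ee_pos: [450.8, -151.3, 259.0]
orientation: [-1.319, 1.006, -1.018]
ft_force: [0.5, 0.1, -0.5]
width: 34.9
```

```bash
python3 - <<'E'
from h import *
st(); d=save('top','t12'); save('scene','s12')
W=cloud(d); L=R.from_euler('z',-TA,degrees=True).apply((W-TC).reshape(-1,3)).reshape(W.shape)
P=L[200:315,235:325].reshape(-1,3)
P=P[(np.abs(P[:,0])<80)&(np.abs(P[:,1])<58)]
for n,lo,hi in [('rack grip',126,150),('handle',110,125),('slides',55,85)]:
    Q=P[(P[:,2]>lo)&(P[:,2]<hi)]
    if len(Q): print(n,len(Q),np.median(Q,0).round(1),np.ptp(Q,axis=0).round(1))
for x in range(10,90,10):
    q=P[(np.abs(P[:,0]-x)<4)&(P[:,2]<60)]; print(x,len(q),np.percentile(q[:,2],[50,80]).round(1) if len(q) else '')
i=cv2.imread('pics/top0.png').astype(int); j=cv2.imread('pics/t12.png').astype(int)
E
python3 - <<'E'
import cv2
a=cv2.imread('pics/s12.png'); cv2.imwrite('pics/s12c.png',cv2.resize(a[150:300,200:440],None,fx=3.2,fy=3.2,interpolation=cv2.INTER_CUBIC))
E
```

```text
{'t': np.float64(21.017), 'qpos': array([-0.35 ,  0.151,  1.92 ,  0.002,  1.063,  0.956]), 'ee_pos': array([ 450.814, -151.301,  258.979]), 'orientation': array([-1.319,  1.006, -1.018]), 'ft_force': array([ 0.527,  0.084, -0.465]), 'moment': array([ 0.033,  0.036, -0.019]), 'width': np.float64(34.874)}
rack grip 132 [-44.6   1.3 137.2] [78.1 53.9 20.2]
handle 151 [ -0.3   0.2 120. ] [13.9 61.4 12.9]
slides 291 [-44.1  -4.4  68.7] [52.  83.7 23.8]
10 89 [38.  41.5]
20 150 [18.  38.6]
30 123 [34.6 40.2]
40 123 [38.2 41.7]
50 167 [37.2 41.5]
60 171 [33.8 40. ]
70 141 [18.8 39.7]
80 65 [37.4 40.3]
```

View pics/s12c.png

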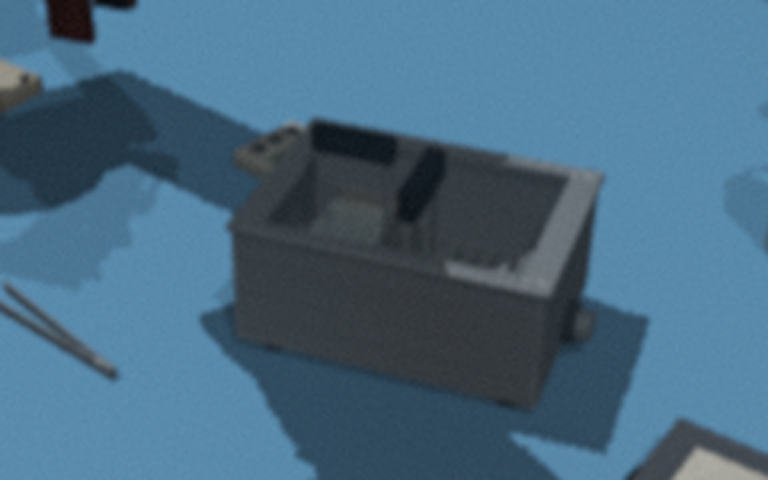

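View pics/t12.png

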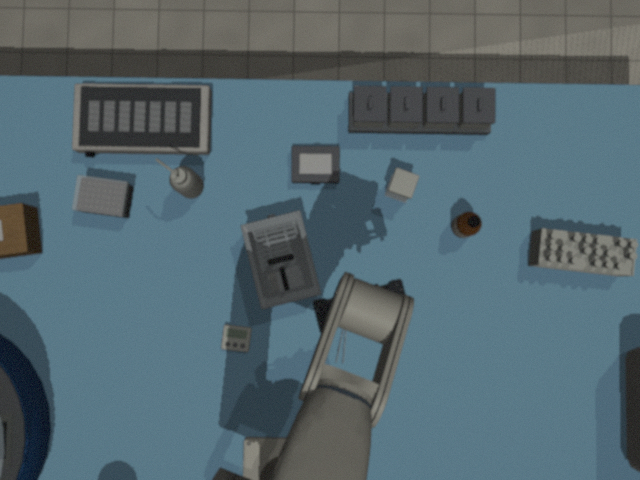

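The scene view shows the rack upright on the grid, with its grip at crop (352,140) beside the grid's handle at (420,185). The top view agrees, and the bystanders are where they were. Heights fit: rack top about 137–138 mm (138 expected), handle top 120 mm (121 expected). The arm is clear, so I'm handing in.

```bash
python3 -c "
from h import *
print(ctrl.close_job())"
```

```text
the job is handed in; nothing more can be done
None
```

The drain grid is back in the trough, lying flat on both end ledges, and the slide rack stands upright on it, on the robot's side of the handle. I handed the job in at about 21 s.

- **Grid:** I held it by its handle and tipped it about 26°. The near end went in under its rim, then the other end came down, and I let go only once it was resting on the ledges. Before release, the wrist camera put the plate's top at about 38–39 mm along its whole length (39 mm expected). The last top view is noisier because of the slots but agrees.
- **Rack:** I set it down with about 6 N of contact. It sits about 46 mm from the trough's centre. Its top reads 137–138 mm, where 138 mm is expected for an upright rack on the grid.
- **Bystanders and arm:** The other things on the bench look unmoved in the final top view, by eye only. The arm was clear of everything. The highest force I read was about 12 N, when pressing the grid onto its ledges.
- **Disagreement:** The cameras differed by 2–3 mm on the trough, grid and rack positions, which the available play covered. No check failed.

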